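# Feel how full the ball tin is, then empty it in the right place

## Robot

A 7-joint arm with a two-finger parallel gripper is mounted at the origin on the work surface. World frame = base frame: x ahead of the robot, y to its left, z up, the work surface at z = 0. Lengths are in m, angles in rad, forces in N, time in s.
With the tool pointing down it reaches from about 0.4 to 0.85 m from the base axis. Payload 4.4 kg.
Tool frame: the origin (TCP) lies midway between the tips of the shut fingers; the grasp point (between the pads) lies 19 mm behind it (r.hold_point_z is the y of the grasp point in the tool frame, in m); y points along the fingers, z is the direction in which the jaws open and shut, and the axes are right-handed (so a half turn about y gives the same grasp; the last joint's range is limited). The gripper opens to 94 mm and grips with 3 to 60 N. Pads are 16 mm wide; open, the fingers measure 119 mm over their backs; the gripper's body (75 mm by 177 mm) begins 78 mm behind the grasp point.
Start: joints at [1.094, 0.628, 0.038, 1.517, -0.027, 0.996, -0.02], TCP at [0.26, -0.596, 0.205] pointing down, gripper open.
Joint ranges: [-3.06, 3.06], [-0.37, 2.12], [-1.25, 1.32], [0.18, 2.47], [-1.1, 4.24], [0.23, 1.98], [-2.94, 2.94]. Speed limits (rad/s): [2.57, 2.57, 3.14, 3.14, 3.14, 3.14, 3.14].

## Interface

Orientations are given as a 3x3 rotation matrix whose columns are the frame's x, y, z axes.
In Python, from station import monitor, capture, r gives the robot as it stands. The module is installed in compiled form; this text tells all that it offers.
- The arm moves only by the shell command python3 -m jog 'ROWS' [FORCE]. ROWS is JSON, a list of rows, each a list of 3 entries, a list of its own where there are three numbers: the shift along the tool's x, y, z as a fraction of full scale, then the turn, a rotation vector about the tool's x, y, z as a fraction of full scale, then the opening, from 0 (shut) to 1 (fully open). In form: [[[x, y, z], [wx, wy, wz], jaw], ...]. A call has 1 to 12 rows; each row is the pose to reach, as a shift and turn from the pose measured when the call began, along the tool's axes at that moment, turning the shorter way round; what a row does not reach only later rows make up. Full scale, the value 1, is 0.4 m for a shift and 180 degrees for a turn. A row lasts 1/12 s, in which the tool goes at most 41.7 mm and 7.16 degrees, less where a joint would pass 70% of its speed; a pose out of reach is approached as far as the arm can. A call with a number of a shift or a turn outside -1 to 1 is refused whole. A call with a gripper value outside its range is refused whole. The fingers move at their own pace and stop on an object; FORCE is the grip in N (left out, the last holds). Time passes only in rows, so rows that repeat a pose let the fingers close. It gives the time, the measured TCP pose, the force and the opening at its end, in the units of the state.
- monitor.get_state(): the state, without advancing time (a new reading comes with each control period).
- capture(name): name is "scene" or "top" or "wrist"; returns a dict with "image" (480x640x3 uint8, red, green, blue), "depth" (480x640 float32, m along the optical axis (not along the pixel's ray), 0 where there is no reading), "K" (3x3 intrinsics, pixels), "position" and "rotation" of the camera in the world; the wrist camera has in their place "hand_eye" (4x4, takes a point from camera to tool coordinates, whose origin is the TCP and whose axes are the tool frame's). Camera axes: x right, y up, looking along -z (the intrinsics and any distortion apply to the point x, -y, -z); pixel columns grow to the right and rows downward; lengths in m; the calibration is good to about 2 mm. A picture is of the moment at which its call begins: read the wrist's pose just before it.
- r.close_job(): hands the job in, once; it reports no verdict.
The state is a dict: "t": time; "joint_positions": joint angles; "qd": joint speeds; "joint_efforts": joint torques, N m; "tcp_pos": TCP position; "tcp_rot": TCP orientation; "wrist_force": force on the tool from outside, world axes, zero at the start; "ft_torque": the same for the moment, N m; "opening": opening from 0.0 (shut) to 1.0 (fully open).
Only numpy, scipy, OpenCV 4.12 (cv2) and the standard library are available. Lean on these libraries where they do the work, as an engineer would, in place of code of your own. Each camera call takes 0.05 s, during which the arm holds its last target.

## Task

A tin of steel balls from the physics lending kit has come back to the library desk; it holds either the full set of five or just one stray ball. Lift it and slowly tilt it in the air to about 45 degrees, pausing to feel how much weight shifts inside, lay it gently on its side on the desk and let go, then take it again another way and pour it out: a full set goes into the square wooden box, a single ball into the round bowl. Leave the empty tin on the desk and the other things where they are.

Things in the scene. Friction and masses are not known exactly. Their poses are not given: they have to be found in the camera images.
- tin: plain bare-metal square tin, 60 x 60 mm, 110 mm tall, walls and floor 3 mm, upright at the start, mouth up. Origin at the centre of its underside, z towards the mouth, x and y square to its sides. Empty it weighs 170 to 230 g (varies); inside are five loose polished steel balls or one, 21 mm across, 38 g each (190 g or 38 g in all)
- tin_mouth (a point): centre of the tin's open top end (110 mm up its z axis). A limp black rubber membrane hides the mouth; balls pass through it freely. A rim 2 mm high inside the mouth keeps the balls in while the tin lies level; they roll out once the mouth points about 40 degrees or more below level
- kit_box: open square box of pale wood, 160 x 160 mm outside, 55 mm tall, walls and floor 6 mm, fast to the desk. Origin at the centre of its underside, sides along its x and y
- bowl: round white bowl, 160 mm across the rim, 55 mm tall, fast to the desk. Origin at the centre of its underside
- table: the desk itself, its green top at z = 0 (this entry's own position is of no use)
- mug: brown mug with a handle, 76 mm across, 85 mm tall, loose on the desk, not to be disturbed. Origin at the centre of its underside
- stone: polished round paperweight, 72 mm across, 32 mm tall, loose on the desk, not to be disturbed. Origin at the centre of its underside
- stamp: wooden hand stamp, 50 x 24 mm foot, 64 mm tall, loose on the desk, not to be disturbed. Origin at the centre of its underside
- eraser: white eraser, 50 x 22 x 13 mm, loose on the desk, not to be disturbed. Origin at the centre of its underside
- ink_pad: flat ink pad, 110 x 75 x 15 mm, loose on the desk, not to be disturbed. Origin at the centre of its underside
Not all that is in view belongs to the job. Of the things that look like the bowl, take the one that is nearest to the robot's base at the start.

How it is judged:
On the way, in this order (a step that is already met when the one before it is completed fails the run):
1. the tin is held clear of the desk, tilted 20 to 70 degrees and turning slowly (under 0.8 rad/s) for 0.4 s (angle between tin's own z axis and vertical between 0.35 and 1.22 rad and angular speed of tin below 0.8 rad/s and contact force between tin and the fingers above 1 N and contact force between tin and table below 0.05 N), for 0.4 s.
2. the tin lies on its side on the desk, let go and at rest (angle between tin's own z axis and vertical between 1.45 and 1.69 rad and contact force between tin and the fingers below 0.05 N and contact force between tin and table above 1 N and linear speed of tin below 0.02 m/s), for 0.2 s.
At the end, for the whole second after the job is handed in: Either all five balls (1.86 N) rest in the wooden box and nothing in the bowl, or the single ball (0.37 N) rests in the bowl and nothing in the box; the tin is empty (it presses on the desk with 1.2 to 2.45 N), lies or stands on the desk clear of both, and is at rest (((contact force between kit_box and anything else above 1.7 N and contact force between bowl and anything else below 0.05 N) or (contact force between bowl and anything else between 0.2 and 0.6 N and contact force between kit_box and anything else below 0.05 N)) and contact force between tin and table between 1.2 and 2.45 N and linear speed of tin below 0.02 m/s); the robot touches nothing.
It fails at once if the tin is thrown, toppled or swung round faster than 4 rad/s (angular speed of tin above 4 rad/s).
It fails at once if the mug, paperweight, stamp, eraser or ink pad is moved more than 40 mm (distance of any of mug, stone, stamp, eraser, ink_pad from where it was at the start of the episode above 0.04 m).
It also fails if it takes over 67 s, if anything falls off the work surface, if the arm or the gripper's body presses on something with over 40 N, if the wrist force passes 120 N, or if a joint passes its speed limit or range.

## Working session

There is one attempt and no reset: what is moved stays moved. The work goes in short steps, Python scripts to look and compute and a shell command to move; the robot and the scene stay as the last step left them, time stands still between calls to the robot, and variables do not carry over. Pictures are saved under pics/ and viewed, and the job is handed in when it is done.

```bash
mkdir -p pics; ls
python3 - <<'E'
from station import monitor,capture,r
import cv2,numpy as np
s=monitor.get_state()
for k,v in s.items(): print(k,np.round(v,3).tolist())
print(r.hold_point_z)
for n in ["scene","top","wrist"]:
    c=capture(n); cv2.imwrite(f"pics/{n}0.png",c["image"][:,:,::-1]); np.savez(f"{n}0.npz",**c)
    print(n,[ (k,np.round(v,3).tolist()) for k,v in c.items() if k not in("image","depth")], (c["depth"]>0).mean())
E
```

```text
pics
t 0.0
joint_positions [1.094, 0.629, 0.038, 1.518, -0.027, 0.996, -0.02]
qd [0.0, 0.0, -0.001, 0.002, -0.001, 0.0, -0.001]
joint_efforts [-0.0, -54.973, 1.143, -18.664, -0.052, 0.023, 0.0]
tcp_pos [0.259, -0.595, 0.205]
tcp_rot [[-0.917, -0.001, 0.399], [-0.399, 0.002, -0.917], [0.0, -1.0, -0.002]]
wrist_force [-0.274, 0.192, 0.419]
ft_torque [0.004, -0.025, 0.009]
opening 0.999
-0.0188
scene [('K', [[446.737, 0.0, 314.583], [0.0, 446.737, 233.267], [0.0, 0.0, 1.0]]), ('position', [1.209, -0.485, 0.624]), ('rotation', [[0.521, -0.473, 0.71], [0.853, 0.276, -0.442], [0.013, 0.836, 0.548]])] 0.9957291666666667
top [('K', [[450.937, 0.0, 318.299], [0.0, 450.937, 246.804], [0.0, 0.0, 1.0]]), ('position', [0.385, -0.081, 1.176]), ('rotation', [[0.016, 0.99, -0.143], [-1.0, 0.017, 0.01], [0.013, 0.143, 0.99]])] 0.99599609375
wrist [('K', [[387.751, 0.0, 320.066], [0.0, 387.751, 241.75], [0.0, 0.0, 1.0]]), ('hand_eye', [[0.001, -0.974, -0.228, -0.065], [0.001, 0.228, -0.974, -0.179], [1.0, 0.001, 0.001, -0.0], [0.0, 0.0, 0.0, 1.0]])] 0.9959700520833333
```

View pics/scene0.png

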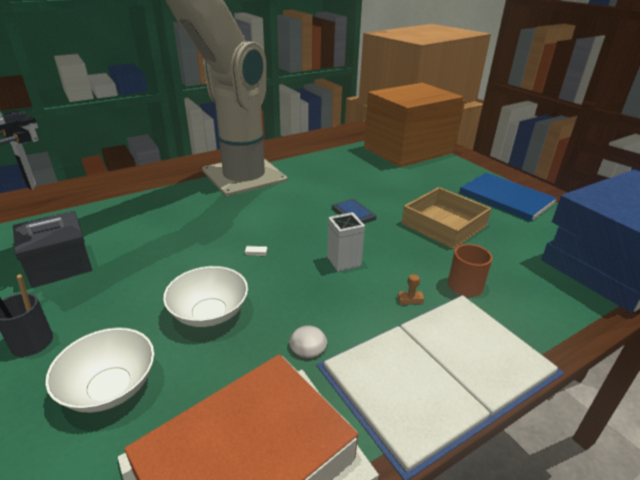

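View pics/top0.png

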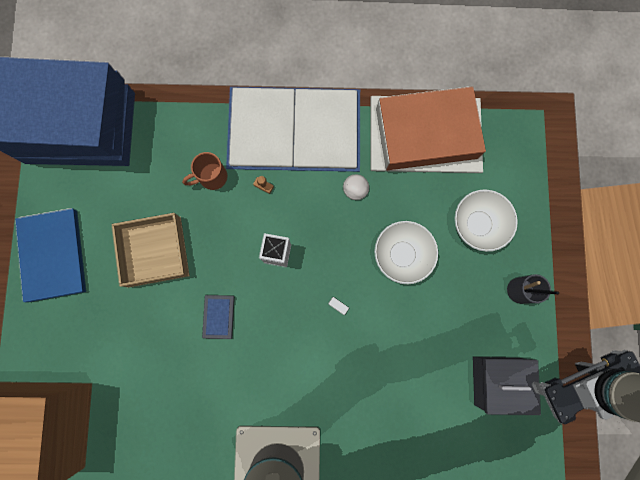

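View pics/wrist0.png

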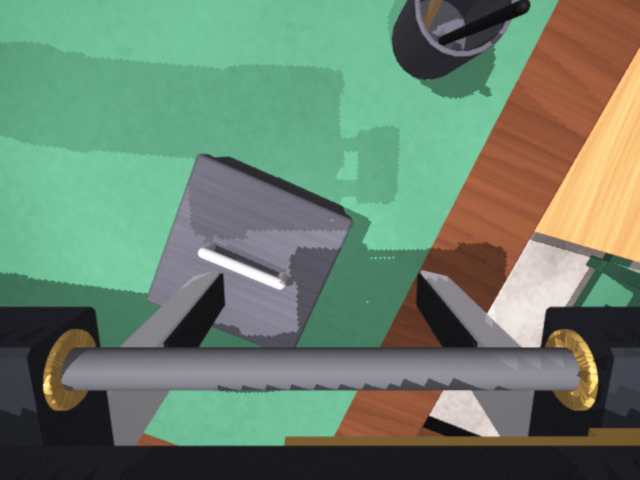

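Scene view: tin at (346,242), pale box (447,215), bowls at (206,298) and (100,370). Top view: tin (275,249), box (150,249), bowls (406,252) and (486,220), mug (208,170), stamp (263,184), stone (356,187), eraser (339,306), ink pad (219,317). The dark cash box (505,385) stands under the gripper.

```bash
cat > h.py <<'E'
import numpy as np,cv2
from scipy.spatial.transform import Rotation as Ro
def load(n): return dict(np.load(n))
def ray(c,u,v):
    K=c["K"]; d=np.array([(u-K[0,2])/K[0,0],-(v-K[1,2])/K[1,1],-1.]); return c["rotation"]@d
def onplane(c,u,v,z):
    d=ray(c,u,v); p=c["position"]; return p+d*(z-p[2])/d[2]
def cloud(c):
    K=c["K"];v,u=np.mgrid[0:480,0:640];D=c["depth"]
    P=np.stack([(u-K[0,2])/K[0,0]*D,-(v-K[1,2])/K[1,1]*D,-D],-1)
    return P@c["rotation"].T+c["position"]
E
python3 - <<'E'
from h import *
c=load("top0.npz"); W=cloud(c)
Z=W[...,2]
print("table z",np.median(Z[300:330,260:320]))
for n,(x0,x1,y0,y1),zl,zh in [("tin",(250,305,225,280),.095,.125),("box",(105,195,205,295),.045,.065),("bowl1",(365,445,215,290),.048,.062),("bowl2",(448,525,185,256),.045,.062),("mug",(175,235,145,195),.07,.1),("stamp",(250,278,170,198),.02,.08),("stone",(340,374,170,204),.012,.05),("eraser",(325,355,292,320),.008,.03),("ink",(195,242,288,345),.009,.03),("cash",(465,560,345,425),.05,.3)]:
    m=np.zeros(Z.shape,bool); m[y0:y1,x0:x1]=1; m&=(Z>zl)&(Z<zh)
    P=W[m]
    if len(P)<4: print(n,"few");continue
    (cx,cy),(w,h),a=cv2.minAreaRect((P[:,:2]*1000).astype(np.float32))
    print(n,m.sum(),"c",round(cx),round(cy),"size",round(w),round(h),"ang",round(a,1),"zmax",round(P[:,2].max(),3),"r",round(np.hypot(cx,cy)))
im=c["image"]
cv2.imwrite("pics/crop1.png",cv2.resize(im[200:310,220:460],None,fx=3.3,fy=3.3,interpolation=cv2.INTER_CUBIC)[:,:,::-1])
E
```

```text
table z 0.0007802672553385293
tin 669 c 535 14 size 62 61 ang 81.2 zmax 0.115 r 536
box 784 c 535 335 size 161 162 ang 11.7 zmax 0.06 r 632
bowl1 521 c 539 -314 size 155 158 ang 0.8 zmax 0.062 r 624
bowl2 620 c 624 -518 size 157 158 ang 28.1 zmax 0.062 r 811
mug 284 c 743 199 size 90 76 ang 82.3 zmax 0.089 r 769
stamp 87 c 710 56 size 35 28 ang 15.0 zmax 0.068 r 713
stone 513 c 715 -190 size 67 67 ang 42.2 zmax 0.037 r 740
eraser 170 c 413 -147 size 60 39 ang 57.1 zmax 0.019 r 438
ink 1278 c 367 152 size 113 91 ang 0.3 zmax 0.023 r 398
cash 3309 c 221 -550 size 127 129 ang 0.4 zmax 0.3 r 593
```

View pics/crop1.png

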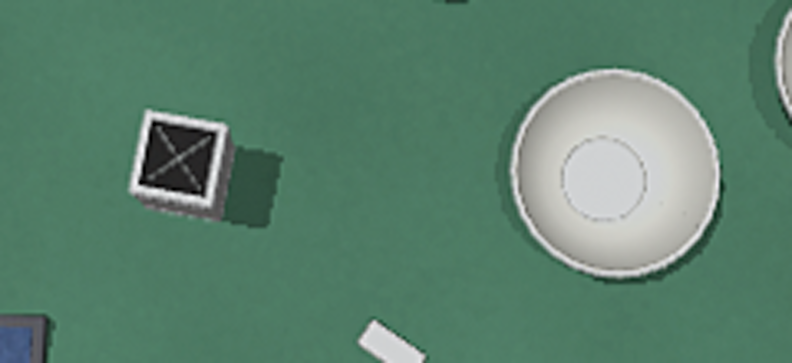

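Candidates: tin – only the bare-metal square one at top (275,249) (cash box at (505,385) is dark and big, with a handle; pen pot at (530,290) is round). Bowls – (406,252), 0.62 m from base, against (486,220), 0.81 m → take (406,252). The crop confirms a square metal tin with black membrane. I start moving and log joints to learn the arm's kinematics.

```bash
cat > lg.py <<'E'
from station import monitor
import json,numpy as np
s=monitor.get_state()
d={k:np.array(v).tolist() for k,v in s.items()}
open("log.jsonl","a").write(json.dumps(d)+"\n")
print(round(d["t"],2),"q",np.round(d["joint_positions"],3).tolist(),"p",np.round(d["tcp_pos"],4).tolist(),"F",np.round(d["wrist_force"],2).tolist())
E
python3 lg.py
python3 -m jog '[[[-0.1,-0.1,-0.1],[0,0.03,0],1],[[-0.2,-0.15,-0.18],[0.03,0.06,-0.03],1],[[-0.3,-0.15,-0.27],[0.06,0.09,-0.06],1],[[-0.4,-0.15,-0.36],[0.09,0.12,-0.09],1]]'; python3 lg.py
python3 -m jog '[[[-0.1,0,-0.09],[0,0.03,0],1],[[-0.2,0,-0.18],[-0.03,0.06,0.03],1],[[-0.3,0,-0.27],[-0.06,0.09,0.06],1],[[-0.4,0,-0.36],[-0.09,0.12,0.09],1]]'; python3 lg.py
```

```text
0.15 q [1.094, 0.629, 0.038, 1.518, -0.027, 0.996, -0.02] p [0.2594, -0.5955, 0.2048] F [0.02, 0.71, 0.03]
t: 0.48
tcp_pos: [0.313, -0.4785, 0.256]
tcp_rot: [[-0.981, -0.121, 0.152], [-0.125, -0.207, -0.97], [0.149, -0.971, 0.188]]
wrist_force: [0.8, 0.1, -0.5]
opening: 1.001
0.48 q [0.622, 0.43, 0.241, 1.787, 0.172, 0.869, -0.699] p [0.313, -0.4785, 0.256] F [0.79, 0.14, -0.48]
t: 0.82
tcp_pos: [0.42, -0.3529, 0.2171]
tcp_rot: [[-0.982, 0.1, -0.16], [0.162, 0.006, -0.987], [-0.098, -0.995, -0.023]]
wrist_force: [-0.1, -0.6, -0.3]
opening: 1.002
0.82 q [0.603, 0.436, 0.131, 1.863, -0.179, 0.783, -0.89] p [0.42, -0.3529, 0.2171] F [-0.12, -0.55, -0.28]
```

```bash
cat > fit.py <<'E'
import json,itertools
from h import *
L=[json.loads(l) for l in open("log.jsonl")]
Q=np.array([l["joint_positions"] for l in L]);T=np.array([l["tcp_rot"] for l in L]);P=np.array([l["tcp_pos"] for l in L])
ax="ZYZYZYZ"
best=[]
for s in itertools.product([1,-1],repeat=7):
    B=[Ro.from_euler("ZYZYZYZ"[:1],0)]
    R=[np.linalg.multi_dot([Ro.from_euler(a.lower(),sg*qq).as_matrix() for a,sg,qq in zip(ax,s,q)]) for q in Q]
    # T = A R B ; A = Rz(a): solve B from first for a grid of a
    for a in np.arange(-180,180,2.5):
        A=Ro.from_euler('z',a,degrees=True).as_matrix()
        Bs=[(A@r).T@t for r,t in zip(R,T)]
        Bm=Ro.from_matrix(Bs).mean()
        e=max((Ro.from_matrix(b)*Bm.inv()).magnitude() for b in Bs)
        best.append((e,s,a))
best.sort(key=lambda x:x[0])
for b in best[:12]: print(b)
E
python3 fit.py
```

```text
(4.996003610813203e-16, (-1, 1, -1, 1, -1, 1, -1), np.float64(0.0))
(6.661338147750936e-16, (-1, -1, -1, -1, -1, -1, -1), np.float64(-180.0))
(0.008220774721343064, (-1, -1, -1, -1, -1, -1, -1), np.float64(177.5))
(0.008220774721343228, (-1, 1, -1, 1, -1, 1, -1), np.float64(-2.5))
(0.008220774721343417, (-1, -1, -1, -1, -1, -1, -1), np.float64(-177.5))
(0.008220774721343471, (-1, 1, -1, 1, -1, 1, -1), np.float64(2.5))
(0.016437835040243393, (-1, 1, -1, 1, -1, 1, -1), np.float64(-5.0))
(0.01643783504024364, (-1, -1, -1, -1, -1, -1, -1), np.float64(175.0))
(0.016437835040243813, (-1, -1, -1, -1, -1, -1, -1), np.float64(-175.0))
(0.01643783504024396, (-1, 1, -1, 1, -1, 1, -1), np.float64(5.0))
(0.02464746752197397, (-1, -1, -1, -1, -1, -1, -1), np.float64(172.5))
(0.02464746752197415, (-1, 1, -1, 1, -1, 1, -1), np.float64(7.5))
```

```bash
cat >> h.py <<'E'
SG=(-1,1,-1,1,-1,1,-1)
def chain(q):
    M=np.eye(3);o=[]
    for a,s,x in zip("zyzyzyz",SG,q):
        M=M@Ro.from_euler(a,s*x).as_matrix();o.append(M)
    return o
E
python3 - <<'E'
from h import *
import json
L=[json.loads(l) for l in open("log.jsonl")][1:] if False else [json.loads(l) for l in open("log.jsonl")]
def fit(cols):
    A=[];b=[]
    for l in L:
        Rs=[np.eye(3)]+chain(l["joint_positions"])
        A.append(np.stack([Rs[i][:,k] for i,k in cols],1));b.append(l["tcp_pos"])
    A=np.vstack(A);b=np.hstack(b);x,_,rk,_=np.linalg.lstsq(A,b,rcond=None)
    print(cols,np.round(x,4),rk,"res",np.abs(A@x-b).max())
fit([(0,2),(2,2),(4,2),(6,2)])
fit([(0,2),(2,2),(2,0),(4,0),(4,2),(6,2)])
fit([(0,2),(2,2),(4,2),(6,2),(6,0)])
fit([(0,2),(2,2),(2,0),(4,0),(4,2),(6,2),(6,0)])
l=L[0];print(np.round(chain(l["joint_positions"])[-1].T@np.array(l["tcp_rot"]),3).tolist())
E
```

```text
[(0, 2), (2, 2), (4, 2), (6, 2)] [0.4947 0.4449 0.4509 0.3924] 4 res 0.019692380777641016
[(0, 2), (2, 2), (2, 0), (4, 0), (4, 2), (6, 2)] [0.7481 0.408  0.0531 0.2049 0.5708 0.3529] 6 res 0.018569033135755253
[(0, 2), (2, 2), (4, 2), (6, 2), (6, 0)] [ 0.4996  0.4342  0.409   0.4146 -0.0379] 5 res 0.022822766435871333
[(0, 2), (2, 2), (2, 0), (4, 0), (4, 2), (6, 2), (6, 0)] [ 0.5     0.496  -0.0811  0.0964  0.3634  0.4637 -0.171 ] 7 res 0.01853793585867003
[[-0.0, -0.0, -1.0], [-1.0, -0.0, 0.0], [-0.0, 1.0, -0.0]]
```

```bash
python3 -m jog '[[[-0.03,0,-0.1],[-0.03,0,0],1],[[-0.05,-0.05,-0.2],[-0.06,0,0.03],1],[[-0.05,-0.05,-0.3],[-0.09,0,0.05],1]]'|head -1; python3 lg.py
python3 -m jog '[[[0,-0.03,-0.1],[0.03,0,-0.04],1],[[0,-0.05,-0.2],[0.06,-0.02,-0.08],1],[[0,-0.05,-0.3],[0.09,-0.05,-0.1],1]]'|head -1; python3 lg.py
cat > fit2.py <<'E'
from h import *
import json
L=[json.loads(l) for l in open("log.jsonl")]
def fit(cols):
    A=[];b=[]
    for l in L:
        Rs=[np.eye(3)]+chain(l["joint_positions"])
        A.append(np.stack([Rs[i][:,k] for i,k in cols],1));b.append(l["tcp_pos"])
    A=np.vstack(A);b=np.hstack(b);x,_,rk,_=np.linalg.lstsq(A,b,rcond=None)
    print(cols,np.round(x,4),rk,"res",np.abs(A@x-b).max())
z=[(0,2),(2,2),(4,2),(6,2)]
fit(z)
fit(z+[(1,1)])
fit(z+[(1,1),(3,1),(5,1)])
fit(z+[(1,1),(2,0),(4,0),(6,0)])
fit(z+[(1,1),(3,1),(5,1),(2,0),(4,0),(6,0)])
fit(z+[(1,1),(3,1),(5,1),(2,0),(4,0),(6,0),(7,0),(7,1)])
E
python3 fit2.py
```

```text
t: 1.07
1.07 q [0.77, 0.384, -0.076, 1.954, -0.523, 0.808, -0.651] p [0.4593, -0.242, 0.2434] F [0.51, 0.04, -0.85]
t: 1.32
1.32 q [0.349, 0.289, 0.01, 1.858, -0.138, 0.975, -1.204] p [0.4628, -0.1575, 0.2904] F [1.71, 0.92, -0.45]
[(0, 2), (2, 2), (4, 2), (6, 2)] [0.3784 0.4843 0.4256 0.3222] 4 res 0.02174563064204793
[(0, 2), (2, 2), (4, 2), (6, 2), (1, 1)] [ 0.3384  0.5561  0.3825  0.3746 -0.0278] 5 res 0.002031913557956344
[(0, 2), (2, 2), (4, 2), (6, 2), (1, 1), (3, 1), (5, 1)] [ 3.362e-01  5.591e-01  3.821e-01  3.757e-01 -1.150e-02 -1.620e-02
 -4.000e-04] 7 res 1.5265566588595902e-15
[(0, 2), (2, 2), (4, 2), (6, 2), (1, 1), (2, 0), (4, 0), (6, 0)] [ 3.354e-01  5.567e-01  3.824e-01  3.744e-01 -2.780e-02 -1.400e-03
 -2.100e-03  2.000e-04] 8 res 0.0019898267645609424
[(0, 2), (2, 2), (4, 2), (6, 2), (1, 1), (3, 1), (5, 1), (2, 0), (4, 0), (6, 0)] [ 3.362e-01  5.591e-01  3.821e-01  3.757e-01 -1.150e-02 -1.620e-02
 -4.000e-04 -0.000e+00 -0.000e+00  0.000e+00] 10 res 7.216449660063518e-16
[(0, 2), (2, 2), (4, 2), (6, 2), (1, 1), (3, 1), (5, 1), (2, 0), (4, 0), (6, 0), (7, 0), (7, 1)] [ 3.362e-01  5.591e-01  3.821e-01  3.757e-01 -1.150e-02 -1.620e-02
 -4.000e-04 -0.000e+00 -0.000e+00  0.000e+00 -0.000e+00 -0.000e+00] 12 res 1.3322676295501878e-15
```

```bash
cat >> h.py <<'E'
from scipy.optimize import least_squares
LO=np.array([-3.06,-.37,-1.25,.18,-1.1,.23,-2.94]);HI=np.array([3.06,2.12,1.32,2.47,4.24,1.98,2.94])
B0=np.array([[0,0,-1.],[-1,0,0],[0,1,0]])
OFF=[((0,2),.3362),((2,2),.5591),((4,2),.3821),((6,2),.3757),((1,1),-.0115),((3,1),-.0162),((5,1),-.0004)]
def fk(q):
    Rs=[np.eye(3)]+chain(q)
    return sum(c*Rs[i][:,k] for (i,k),c in OFF),Rs[-1]@B0
def ik(p,R,q0,w=.01):
    def f(q):
        pp,RR=fk(q); return np.r_[(pp-p)*10,Ro.from_matrix(R.T@RR).as_rotvec()*3,w*(q-q0)]
    s=least_squares(f,np.clip(q0,LO+.02,HI-.02),bounds=(LO,HI))
    pp,RR=fk(s.x); return s.x,np.linalg.norm(pp-p),Ro.from_matrix(R.T@RR).magnitude()
HP=-.0188
def pose(g,yaw,al,sz=-1):
    """tool pointing down tilted al deg outward along ex(yaw); jaws along sz*ey; g grasp point"""
    y_,a=np.radians([yaw,al]);ex=np.array([np.cos(y_),np.sin(y_),0]);ey=np.array([-np.sin(y_),np.cos(y_),0]);ez=np.array([0,0,1.])
    y=np.sin(a)*ex-np.cos(a)*ez;z=sz*ey
    R=np.stack([np.cross(y,z),y,z],1); return np.array(g)-HP*y,R
E
python3 - <<'E'
from h import *
import json
q0=np.array(json.loads(open("log.jsonl").readlines()[-1])["joint_positions"])
def show(n,*a,sz=-1):
    best=None
    for seed in [q0,q0*0+[.1,.4,0,1.6,0,1,1.5],q0*0+[.1,.4,0,1.6,0,1,-1.5],q0*0+[.1,.4,0,1.6,3.1,.5,-1.5],q0*0+[.1,.4,0,1.6,3.1,.5,1.5]]:
        q,e,r=ik(*pose(*a,sz=sz),seed,.003)
        if best is None or e+r*.1<best[1]+best[2]*.1-.002: best=(q,e,r)
    print(n,sz,np.round(best[0],2).tolist(),round(best[1]*1000,1),round(np.degrees(best[2]),1))
t=[.535,.014,.06]
for al in (-60,-45,-30,0,30,45,60): show(f"tin{al}",t,-9,al)
for x in (.45,.55,.62):
  for al in (-60,-45,45,60): show(f"lay{x} {al}",[x,-.05,.03],-5,al)
for al in (-60,60):
  show(f"bowl{al}",[.54,-.31,.15],-30,al); show(f"box{al}",[.535,.335,.15],32,al)
E
```

```text
tin-60 -1 [-0.01, 1.32, 0.05, 0.93, -0.17, 1.94, -1.67] 0.0 0.0
tin-45 -1 [-0.03, 1.13, 0.05, 1.2, -0.15, 1.6, -1.66] 0.0 0.0
tin-30 -1 [-0.05, 0.96, 0.06, 1.46, -0.14, 1.24, -1.65] 0.0 0.0
tin0 -1 [-0.17, 0.72, 0.14, 1.97, -0.21, 0.46, -1.6] 0.0 0.0
tin30 -1 [-0.69, 0.92, 0.8, 2.46, 3.76, 0.71, 0.52] 0.0 0.0
tin45 -1 [0.44, 1.25, -1.25, 2.47, 2.16, 1.59, 2.43] 27.9 5.4
tin60 -1 [0.12, 1.38, -0.96, 2.47, 2.33, 1.98, 2.05] 56.9 9.2
lay0.45 -60 -1 [0.03, 1.25, 0.08, 1.25, -0.07, 1.7, -1.53] 0.0 0.0
lay0.45 -45 -1 [0.02, 1.08, 0.08, 1.48, -0.07, 1.37, -1.53] 0.0 0.0
lay0.45 45 -1 [0.81, 1.22, -1.25, 2.47, 2.16, 1.2, 2.79] 69.9 14.6
lay0.45 60 -1 [1.61, 2.12, -0.85, 2.47, 3.62, 0.97, -2.94] 92.5 17.6
lay0.55 -60 -1 [0.04, 1.39, 0.06, 0.81, -0.07, 1.98, -1.57] 1.3 0.3
lay0.55 -45 -1 [0.02, 1.2, 0.08, 1.11, -0.08, 1.62, -1.55] 0.0 0.0
lay0.55 45 -1 [0.75, 1.38, -1.25, 2.47, 2.4, 1.45, 2.74] 24.8 4.0
lay0.55 60 -1 [0.8, 1.74, -1.21, 2.47, 2.94, 1.72, 2.94] 69.6 2.5
lay0.62 -60 -1 [0.03, 1.4, 0.06, 0.69, -0.08, 1.98, -1.58] 25.0 6.6
lay0.62 -45 -1 [0.02, 1.33, 0.09, 0.77, -0.09, 1.84, -1.57] 0.0 0.0
lay0.62 45 -1 [-0.53, 1.24, 0.86, 2.43, 3.56, 1.24, 0.67] 0.0 0.0
lay0.62 60 -1 [0.78, 1.72, -1.24, 2.47, 2.94, 1.74, 2.94] 7.4 0.3
bowl-60 -1 [0.47, 1.2, 0.06, 0.84, -0.07, 1.98, -1.58] 37.1 9.5
box-60 -1 [-0.61, 1.2, 0.06, 0.83, -0.07, 1.98, -1.57] 39.8 10.3
bowl60 -1 [1.17, 1.2, -1.25, 2.47, 2.55, 1.46, 2.63] 21.9 3.0
box60 -1 [0.09, 1.22, -1.25, 2.47, 2.58, 1.48, 2.64] 16.4 2.1
```

```bash
cat > t.py <<'E'
from h import *
import json
q0=np.array(json.loads(open("log.jsonl").readlines()[-1])["joint_positions"])
def best(P,seeds=None,w=.003):
    b=None
    for seed in [q0,q0*0+[.1,.4,0,1.6,0,1,0],q0*0+[.1,.4,0,1.6,0,1,1.5],q0*0+[.1,.4,0,1.6,0,1,-1.5],q0*0+[.1,.4,0,1.6,1.5,1,-1.5],q0*0+[.1,.4,0,1.6,-1,1,1.5]]:
        q,e,r=ik(*P,seed,w)
        if b is None or e+r*.1<b[1]+b[2]*.1-.002: b=(q,e,r)
    return b
def show(n,P):
    b=best(P);print(n,np.round(b[0],2).tolist(),round(b[1]*1000,1),round(np.degrees(b[2]),1))
E
python3 - <<'E'
from t import *
for x in (.45,.535,.62):
  for sz in (-1,1):
    for al in (-75,-60,-45,0,45,60,75): show(f"lat{x} {sz} {al}",pose([x,-.0,.05],81,al,sz))
E
```

```text
lat0.45 -1 -75 [-0.71, 1.25, 0.11, 1.7, 0.68, 1.39, -1.36] 0.0 0.0
lat0.45 -1 -60 [-0.64, 1.08, 0.06, 1.82, 0.7, 1.18, -1.35] 0.0 0.0
lat0.45 -1 -45 [-0.54, 0.93, 0.02, 1.95, 0.72, 0.96, -1.31] 0.0 0.0
lat0.45 -1 0 [0.09, 0.67, -0.22, 2.2, 0.46, 0.31, -0.68] 0.0 0.0
lat0.45 -1 45 [1.1, 1.17, -1.0, 2.11, 0.33, 0.42, -0.05] 0.0 0.0
lat0.45 -1 60 [1.25, 1.4, -1.07, 2.02, 0.23, 0.58, 0.17] 0.0 0.0
lat0.45 -1 75 [1.32, 1.6, -1.08, 1.91, 0.1, 0.75, 0.38] 0.0 0.0
lat0.45 1 -75 [-0.66, 1.24, 0.03, 1.69, 0.73, 1.44, 1.73] 0.0 0.0
lat0.45 1 -60 [-0.58, 1.08, -0.02, 1.82, 0.75, 1.23, 1.74] 0.0 0.0
lat0.45 1 -45 [-1.17, 1.44, 1.27, 1.96, -0.74, 0.91, -2.94] 0.0 0.0
lat0.45 1 0 [-0.37, 0.72, 0.46, 2.21, -0.87, 0.39, -2.48] 0.0 0.0
lat0.45 1 45 [0.55, 0.9, -0.09, 2.13, -1.1, 0.77, -1.75] 0.0 0.0
lat0.45 1 60 [0.64, 1.06, -0.06, 2.04, -1.08, 1.02, -1.65] 0.0 0.0
lat0.45 1 75 [0.73, 1.23, -0.11, 1.92, -1.02, 1.22, -1.62] 0.0 0.0
lat0.535 -1 -75 [-0.66, 1.29, 0.17, 1.48, 0.7, 1.47, -1.19] 0.0 0.0
lat0.535 -1 -60 [-0.59, 1.13, 0.11, 1.61, 0.69, 1.27, -1.18] 0.0 0.0
lat0.535 -1 -45 [-0.49, 0.98, 0.05, 
[... 992 characters left out ...]
.82, -0.28, 1.73, 0.35, 0.64, -0.51] 0.0 0.0
lat0.62 -1 45 [0.86, 1.19, -0.92, 1.69, 0.1, 0.64, 0.09] 0.0 0.0
lat0.62 -1 60 [0.98, 1.38, -1.01, 1.62, 0.0, 0.75, 0.28] 0.0 0.0
lat0.62 -1 75 [1.03, 1.55, -1.05, 1.52, -0.12, 0.9, 0.46] 0.0 0.0
lat0.62 1 -75 [-0.58, 1.35, 0.17, 1.22, 0.75, 1.59, 2.09] 0.0 0.0
lat0.62 1 -60 [-0.51, 1.19, 0.08, 1.36, 0.73, 1.4, 2.09] 0.0 0.0
lat0.62 1 -45 [-0.4, 1.05, -0.0, 1.48, 0.7, 1.2, 2.12] 0.0 0.0
lat0.62 1 0 [-0.35, 0.88, 0.52, 1.74, -0.64, 0.7, -2.78] 0.0 0.0
lat0.62 1 45 [0.39, 0.98, -0.04, 1.71, -0.98, 0.94, -2.14] 0.0 0.0
lat0.62 1 60 [0.52, 1.12, -0.13, 1.63, -1.01, 1.11, -2.03] 0.0 0.0
lat0.62 1 75 [0.62, 1.28, -0.21, 1.53, -1.02, 1.29, -1.98] 0.0 0.0
```

Run:
```python
from t import *
for sz in(-1,1):
  for al in (0,30,60):
    for n,c,ys in (("bowl",(.539,-.314),(60,75,90)),("box",(.535,.335),(80,100,120))):
      for yaw in ys:
        ex=np.array([np.cos(np.radians(yaw)),np.sin(np.radians(yaw)),0])
        a=np.radians(al)
        g=np.r_[c,.085+.0]+.05*(np.cos(a)*ex+np.sin(a)*np.array([0,0,1]))
        show(f"{n} sz{sz} al{al} yaw{yaw}",pose(g,yaw,al,sz))
# continuation
print("path sz-1")
q=ik(*pose([.535,.014,.16],81,0,-1),q0,.02)[0]
for al in (0,-20,-40,-20,0,20,40,50,60):
    q,e,r=ik(*pose([.535,.014,.08],81,al,-1),q,.02);print(al,np.round(q,2).tolist(),round(e*1000,1),round(r,3))
```

```text
bowl sz-1 al0 yaw60 [0.55, 0.77, -0.24, 1.7, 0.26, 0.7, -0.35] 0.0 0.0
bowl sz-1 al0 yaw75 [0.59, 0.77, -0.31, 1.74, 0.34, 0.69, -0.16] 0.0 0.0
bowl sz-1 al0 yaw90 [0.64, 0.76, -0.38, 1.77, 0.41, 0.69, 0.04] 0.0 0.0
box sz-1 al0 yaw80 [-0.53, 0.82, -0.23, 1.58, 0.24, 0.77, -1.03] 0.0 0.0
box sz-1 al0 yaw100 [-0.49, 0.81, -0.32, 1.62, 0.34, 0.77, -0.78] 0.0 0.0
box sz-1 al0 yaw120 [-0.44, 0.81, -0.41, 1.67, 0.43, 0.76, -0.53] 0.0 0.0
bowl sz-1 al30 yaw60 [1.08, 0.9, -0.67, 1.66, -0.01, 0.75, 0.1] 0.0 0.0
bowl sz-1 al30 yaw75 [1.03, 0.93, -0.64, 1.56, 0.01, 0.93, 0.3] 0.0 0.0
bowl sz-1 al30 yaw90 [0.98, 0.96, -0.62, 1.47, 0.05, 1.1, 0.49] 0.0 0.0
box sz-1 al30 yaw80 [-0.12, 0.76, -0.47, 1.92, -0.47, 0.23, -0.16] 0.0 0.0
box sz-1 al30 yaw100 [0.07, 0.89, -0.78, 1.79, 0.16, 0.48, -0.4] 0.0 0.0
box sz-1 al30 yaw120 [0.05, 0.95, -0.8, 1.65, 0.15, 0.74, -0.08] 0.0 0.0
bowl sz-1 al60 yaw60 [1.36, 1.2, -0.88, 1.52, -0.23, 0.98, 0.42] 0.0 0.0
bowl sz-1 al60 yaw75 [1.21, 1.21, -0.75, 1.31, -0.23, 1.3, 0.55] 0.0 0.0
bowl sz-1 al60 yaw90 [1.07, 1.25, -0.67, 1.1, -0.18, 1.58, 0.64] 0.0 0.0
box sz-
[... 1326 characters left out ...]
13, -0.94, 2.1, 4.24, 0.23, -1.29] 0.4 0.2
box sz1 al60 yaw100 [0.13, 0.98, -0.44, 1.83, -1.1, 0.79, -2.14] 0.0 0.0
box sz1 al60 yaw120 [-0.05, 1.03, -0.22, 1.55, -0.86, 1.19, -2.22] 0.0 0.0
path sz-1
0 [0.1, 0.69, -0.27, 1.96, 0.34, 0.54, -0.56] 0.0 0.0
-20 [-0.26, 0.75, -0.04, 1.87, 0.52, 0.75, -0.87] 0.0 0.0
-40 [-0.5, 0.89, 0.09, 1.75, 0.6, 1.01, -1.04] 0.0 0.0
-20 [-0.26, 0.75, -0.05, 1.87, 0.52, 0.75, -0.88] 0.0 0.0
0 [0.13, 0.69, -0.31, 1.96, 0.38, 0.55, -0.6] 0.0 0.0
20 [0.58, 0.8, -0.68, 1.98, 0.27, 0.47, -0.32] 0.0 0.0
40 [0.92, 1.06, -0.96, 1.95, 0.21, 0.51, -0.07] 0.0 0.0
50 [1.04, 1.21, -1.05, 1.91, 0.18, 0.57, 0.03] 0.0 0.0
60 [1.12, 1.36, -1.12, 1.87, 0.16, 0.64, 0.13] 0.0 0.0
```

```bash
cat > go.py <<'E'
import sys
from h import *
from station import monitor
def go(p,R):
    s=monitor.get_state();p0=np.array(s["tcp_pos"]);R0=np.array(s["tcp_rot"])
    d=R0.T@(p-p0);w=Ro.from_matrix(R0.T@R).as_rotvec()
    print("shift",np.round(d/.4,3).tolist(),"turn",np.round(w/np.pi,3).tolist(),"rows>=",round(max(np.linalg.norm(d)/.0417,np.degrees(np.linalg.norm(w))/7.16),1))
if __name__=="__main__":
    a=[float(x) for x in sys.argv[1:]]   # gx gy gz yaw al [back]
    p,R=pose(a[:3],a[3],a[4],-1)
    if len(a)>5: p=p-a[5]*R[:,1]
    go(p,R)
E
python3 go.py .535 .014 .06 81 -40 .13; python3 lg.py
```

```text
shift [-0.146, 0.431, -0.578] turn [0.177, -0.449, -0.217] rows>= 13.3
1.32 q [0.349, 0.289, 0.01, 1.858, -0.138, 0.975, -1.204] p [0.4628, -0.1575, 0.2904] F [1.71, 0.92, -0.45]
```

```bash
python3 go.py .535 .014 .06 81 -40 .2
```

```text
shift [-0.163, 0.31, -0.703] turn [0.177, -0.449, -0.217] rows>= 13.3
```

```bash
python3 -m jog '[[[-0.01,0.0,-0.08],[0.014,-0.036,-0.017],1],[[-0.03,0.0,-0.16],[0.028,-0.07,-0.034],1],[[-0.04,0.0,-0.24],[0.042,-0.107,-0.05],1],[[-0.06,0.03,-0.32],[0.056,-0.142,-0.068],1],[[-0.08,0.06,-0.4],[0.07,-0.178,-0.086],1],[[-0.1,0.1,-0.48],[0.085,-0.214,-0.103],1],[[-0.12,0.15,-0.56],[0.1,-0.25,-0.12],1],[[-0.14,0.2,-0.64],[0.114,-0.29,-0.14],1],[[-0.16,0.25,-0.7],[0.13,-0.33,-0.16],1],[[-0.163,0.3,-0.703],[0.145,-0.37,-0.178],1],[[-0.163,0.31,-0.703],[0.16,-0.41,-0.197],1],[[-0.163,0.31,-0.703],[0.177,-0.449,-0.217],1]]'; python3 lg.py; python3 go.py .535 .014 .06 81 -40 .2
python3 - <<'E'
from station import monitor,capture
import cv2,numpy as np
s=monitor.get_state();c=capture("wrist")
R=np.array(s["tcp_rot"]);H=c["hand_eye"]
np.savez("w1.npz",image=c["image"],depth=c["depth"],K=c["K"],position=R@H[:3,3]+s["tcp_pos"],rotation=R@H[:3,:3])
cv2.imwrite("pics/w1.png",c["image"][:,:,::-1])
E
```

```text
t: 2.32
tcp_pos: [0.5526, 0.1297, 0.1962]
tcp_rot: [[-0.245, -0.141, 0.959], [-0.767, -0.577, -0.281], [0.593, -0.805, 0.033]]
wrist_force: [-0.5, -0.7, -0.1]
opening: 1.0
2.32 q [-0.444, 0.791, -0.214, 1.441, 0.544, 1.477, -1.139] p [0.5526, 0.1297, 0.1962] F [-0.54, -0.66, -0.13]
shift [0.005, -0.004, 0.002] turn [0.017, -0.039, -0.019] rows>= 1.2
```

View pics/w1.png

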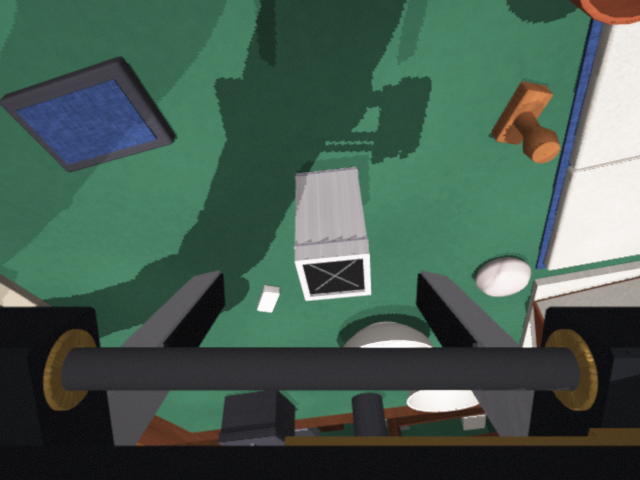

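Wrist view: tin centred between the fingers, mouth corners near (295,257), (367,250), (370,293), (307,299), foot edge at y≈170. I measure the mouth corners on z = 0.11.

Run:
```python
from h import *
c=load("w1.npz")
P=np.array([onplane(c,u,v,.11) for u,v in [(295,257),(367,250),(370,293),(307,299)]])[:,:2]
print(np.round(P,4).tolist(),P.mean(0)); 
for i in range(4):
    d=P[(i+1)%4]-P[i];print(np.hypot(*d),np.degrees(np.arctan2(d[1],d[0])))
W=cloud(c);m=np.zeros((480,640),bool);m[240:300,280:380]=1;m&=(abs(W[...,2]-.11)<.008)
Q=W[m];print(cv2.minAreaRect((Q[:,:2]*1000).astype(np.float32)))
```

```text
[[0.5118, 0.0543], [0.5683, 0.0445], [0.5589, -0.0175], [0.5017, -0.0082]] [0.53518002 0.018293  ]
0.057322841739744765 -9.795256944205008
0.06268430725407062 -98.61590222647858
0.05791567922237418 170.77889909528898
0.06325526286846331 80.83903267547204
((534.7782592773438, 15.78779411315918), (62.29632568359375, 60.0302619934082), 80.31324005126953)
```

```bash
python3 go.py .535 .016 .06 80.5 -40 0
```

```text
shift [0.036, 0.493, 0.034] turn [0.015, -0.033, -0.019] rows>= 4.8
```

```bash
python3 -m jog '[[[0.01,0.05,0.01],[0.008,-0.017,-0.01],1],[[0.03,0.13,0.03],[0.015,-0.033,-0.019],1],[[0.036,0.22,0.034],[0.015,-0.033,-0.019],1],[[0.036,0.3,0.034],[0.015,-0.033,-0.019],1],[[0.036,0.36,0.034],[0.015,-0.033,-0.019],1],[[0.036,0.41,0.034],[0.015,-0.033,-0.019],1],[[0.036,0.45,0.034],[0.015,-0.033,-0.019],1],[[0.036,0.48,0.034],[0.015,-0.033,-0.019],1],[[0.036,0.493,0.034],[0.015,-0.033,-0.019],1],[[0.036,0.493,0.034],[0.015,-0.033,-0.019],1]]'; python3 lg.py; python3 go.py .535 .016 .06 80.5 -40 0
python3 - <<'E'
from station import capture
import cv2
for n in("wrist","scene"): cv2.imwrite(f"pics/a_{n}.png",capture(n)["image"][:,:,::-1])
E
```

```text
t: 3.2
tcp_pos: [0.5324, 0.0031, 0.0452]
tcp_rot: [[-0.128, -0.106, 0.986], [-0.755, -0.634, -0.166], [0.643, -0.766, 0.001]]
wrist_force: [0.4, 1.4, -0.3]
opening: 0.999
3.2 q [-0.351, 0.927, -0.154, 1.741, 0.761, 1.106, -1.212] p [0.5324, 0.0031, 0.0452] F [0.41, 1.44, -0.3]
shift [-0.001, -0.002, 0.001] turn [0.0, -0.0, 0.0] rows>= 0.0
```

View pics/a_wrist.png

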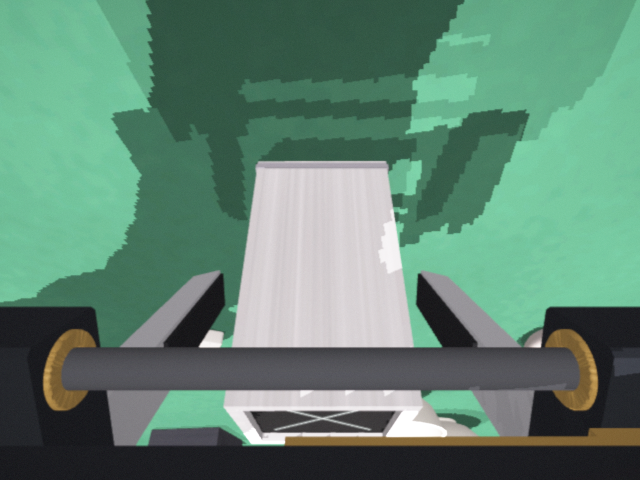

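View pics/a_scene.png

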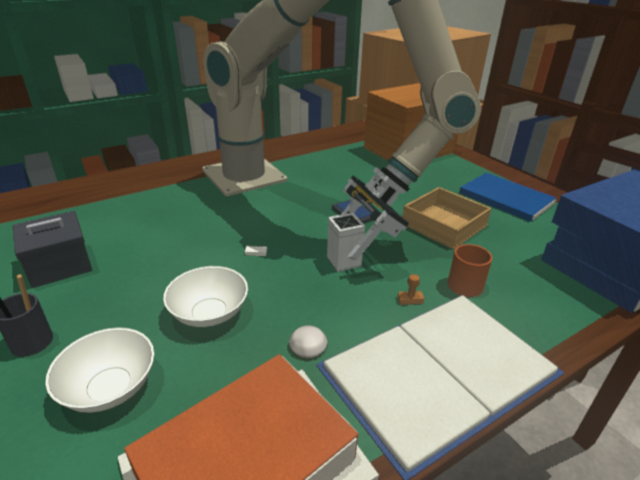

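Wrist view: the tin stands centred between the fingers (edges 258 and 387 about column 322), jaws square to it. Closing.

```bash
python3 -m jog '[[[0,0,0],[0,0,0],0.5],[[0,0,0],[0,0,0],0.5],[[0,0,0],[0,0,0],0.5],[[0,0,0],[0,0,0],0.5],[[0,0,0],[0,0,0],0.5],[[0,0,0],[0,0,0],0.5]]' 30; python3 lg.py
python3 -m jog '[[[0,0,0],[0,0,0],0.5],[[0,0,0],[0,0,0],0.5]]' 30; python3 lg.py
```

```text
t: 3.8
tcp_pos: [0.5335, 0.005, 0.046]
tcp_rot: [[-0.128, -0.104, 0.986], [-0.757, -0.633, -0.164], [0.641, -0.767, 0.002]]
wrist_force: [0.0, -0.2, 0.9]
opening: 0.634
3.8 q [-0.352, 0.926, -0.155, 1.739, 0.761, 1.107, -1.211] p [0.5335, 0.005, 0.046] F [0.02, -0.2, 0.87]
t: 3.97
tcp_pos: [0.5336, 0.005, 0.0461]
tcp_rot: [[-0.128, -0.104, 0.986], [-0.757, -0.633, -0.164], [0.641, -0.767, 0.002]]
wrist_force: [0.5, -0.0, -0.2]
opening: 0.636
3.97 q [-0.352, 0.926, -0.155, 1.739, 0.761, 1.107, -1.211] p [0.5336, 0.005, 0.0461] F [0.5, -0.01, -0.18]
```

```bash
python3 -m jog '[[[0.01,-0.012,0],[0,0,0],0.3],[[0.03,-0.036,0],[0,0,0],0.3],[[0.06,-0.072,0],[0,0,0],0.3],[[0.1,-0.12,0],[0,0,0],0.3],[[0.14,-0.165,0],[0,0,0],0.3],[[0.16,-0.19,0],[0,0,0],0.3],[[0.16,-0.19,0],[0,0,0],0.3],[[0.16,-0.19,0],[0,0,0],0.3]]' 30; python3 lg.py
cat > avg.py <<'E'
from station import monitor,capture
import numpy as np,cv2,sys
f=[];m=[]
for i in range(6):
    c=capture("scene" if i else "top"); s=monitor.get_state(); f.append(s["wrist_force"]); m.append(s["ft_torque"])
print("F",np.mean(f,0).round(2),np.std(f,0).round(2),"M",np.mean(m,0).round(3),"t",round(s["t"],2),"op",s["opening"])
cv2.imwrite(f"pics/{sys.argv[1]}.png",c["image"][:,:,::-1])
E
python3 avg.py lift; python3 go.py .535 .016 .16 80.5 5 0
```

```text
t: 4.63
tcp_pos: [0.5334, 0.0051, 0.1456]
tcp_rot: [[-0.129, -0.103, 0.986], [-0.758, -0.632, -0.164], [0.64, -0.769, 0.003]]
wrist_force: [0.1, 0.2, -4.0]
opening: 0.64
4.63 q [-0.335, 0.774, -0.182, 1.718, 0.701, 1.243, -1.097] p [0.5334, 0.0051, 0.1456] F [0.08, 0.16, -3.97]
F [ 0.31 -0.18 -4.13] [0.44 0.23 0.16] M [ 1.151 -0.275 -0.02 ] t 4.93 op 0.6383350847254557
shift [-0.031, -0.015, 0.001] turn [-0.0, 0.0, 0.25] rows>= 6.3
```

View pics/lift.png

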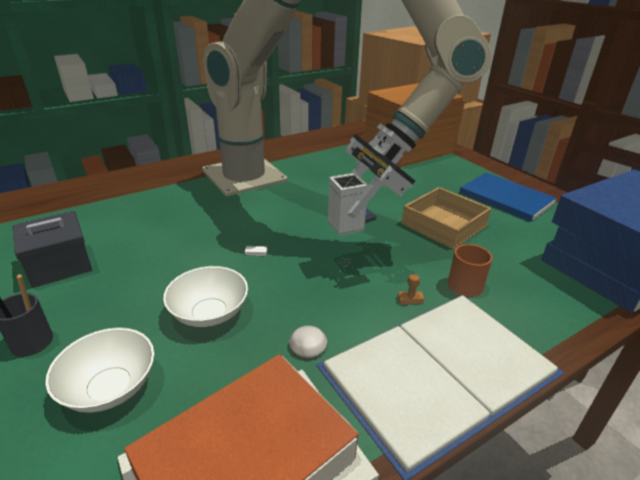

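Picture: tin hangs upright at (347,205), clear of the desk. Weight 4.1 N (≈420 g): points to a full set; now the slow tilt.

```bash
python3 -m jog '[[[-0.001,0,0],[0,0,0.01],0.3],[[-0.003,-0.001,0],[0,0,0.02],0.3],[[-0.004,-0.001,0],[0,0,0.03],0.3],[[-0.006,-0.001,0],[0,0,0.04],0.3],[[-0.007,-0.001,0],[0,0,0.05],0.3],[[-0.009,-0.001,0],[0,0,0.06],0.3],[[-0.01,-0.002,0],[0,0,0.07],0.3],[[-0.012,-0.002,0],[0,0,0.08],0.3],[[-0.013,-0.003,0],[0,0,0.09],0.3],[[-0.015,-0.003,0],[0,0,0.1],0.3],[[-0.016,-0.004,0],[0,0,0.11],0.3],[[-0.018,-0.004,0],[0,0,0.12],0.3]]' 30|head -2; python3 lg.py;python3 go.py .535 .016 .16 80.5 5 0
```

```text
t: 5.93
tcp_pos: [0.5337, 0.0108, 0.1411]
5.93 q [-0.072, 0.632, -0.312, 1.829, 0.575, 0.953, -0.903] p [0.5337, 0.0108, 0.1411] F [0.77, 0.72, -4.15]
shift [-0.016, -0.006, 0.001] turn [-0.0, 0.0, 0.129] rows>= 3.2
```

```bash
python3 -m jog '[[[-0.001,0,0],[0,0,0.012],0.3],[[-0.003,-0.001,0],[0,0,0.024],0.3],[[-0.005,-0.001,0],[0,0,0.036],0.3],[[-0.006,-0.001,0],[0,0,0.048],0.3],[[-0.008,-0.002,0],[0,0,0.06],0.3],[[-0.009,-0.002,0],[0,0,0.072],0.3],[[-0.01,-0.003,0],[0,0,0.084],0.3],[[-0.012,-0.003,0],[0,0,0.096],0.3],[[-0.014,-0.004,0],[0,0,0.108],0.3],[[-0.015,-0.005,0],[0,0,0.12],0.3],[[-0.016,-0.006,0],[0,0,0.129],0.3],[[-0.016,-0.006,0],[0,0,0.129],0.3]]' 30|head -2; python3 lg.py
python3 -m jog '[[[0,0,0],[0,0,0],0.3],[[0,0,0],[0,0,0],0.3],[[0,0,0],[0,0,0],0.3],[[0,0,0],[0,0,0],0.3],[[0,0,0],[0,0,0],0.3],[[0,0,0],[0,0,0],0.3]]' 30 |head -1;python3 avg.py tilt;python3 go.py .535 .016 .16 80.5 48 0
```

```text
t: 6.93
tcp_pos: [0.534, 0.0145, 0.1411]
6.93 q [0.342, 0.596, -0.544, 1.913, 0.329, 0.705, -0.539] p [0.534, 0.0145, 0.1411] F [-0.09, -1.27, -4.1]
t: 7.43
F [ 0.53  0.21 -3.86] [0.4  0.39 0.28] M [-0.241 -0.028 -0.011] t 7.73 op 0.6350112404634889
shift [-0.04, -0.012, 0.002] turn [-0.0, -0.001, 0.239] rows>= 6.0
```

View pics/tilt.png

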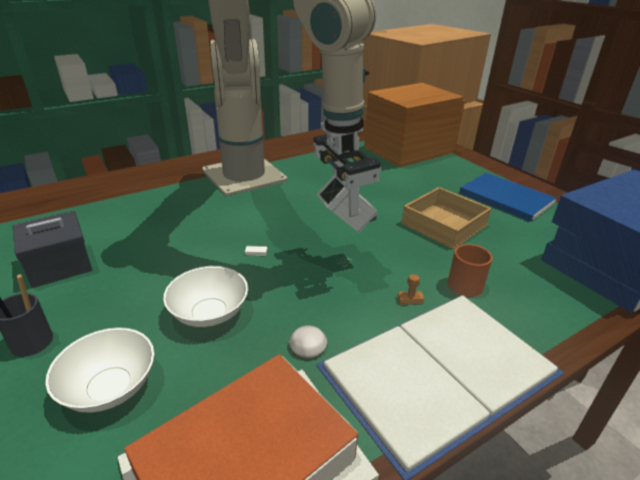

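Picture: tin at (345,200) tilted about 45° with mouth to the left (−y), held clear; weight still ≈3.9–4.1 N. Continue tilting to nearly level.

```bash
python3 -m jog '[[[-0.002,0,0],[0,0,0.01],0.3],[[-0.004,0,0],[0,0,0.02],0.3],[[-0.006,-0.001,0],[0,0,0.03],0.3],[[-0.007,-0.001,0],[0,0,0.04],0.3],[[-0.009,-0.001,0],[0,0,0.05],0.3],[[-0.01,-0.001,0],[0,0,0.06],0.3],[[-0.012,-0.001,0],[0,0,0.07],0.3],[[-0.014,-0.001,0],[0,0,0.08],0.3],[[-0.016,-0.002,0],[0,0,0.09],0.3],[[-0.018,-0.002,0],[0,0,0.1],0.3],[[-0.019,-0.003,0],[0,0,0.11],0.3],[[-0.02,-0.003,0],[0,0,0.12],0.3]]' 30|head -2; python3 lg.py;python3 go.py .535 .016 .16 80.5 48 0
```

```text
t: 8.73
tcp_pos: [0.5355, 0.0216, 0.1429]
8.73 q [0.76, 0.742, -0.848, 1.941, 0.12, 0.611, -0.19] p [0.5355, 0.0216, 0.1429] F [0.38, 0.9, -4.42]
shift [-0.024, -0.001, 0.001] turn [-0.001, -0.001, 0.119] rows>= 3.0
```

```bash
python3 -m jog '[[[-0.002,0,0],[0,0,0.01],0.3],[[-0.004,0,0],[0,0,0.02],0.3],[[-0.006,0,0],[0,0,0.03],0.3],[[-0.008,0,0],[0,0,0.04],0.3],[[-0.01,0,0],[0,0,0.05],0.3],[[-0.012,0,0],[0,0,0.06],0.3],[[-0.014,0,0],[0,0,0.07],0.3],[[-0.016,0,0],[0,0,0.08],0.3],[[-0.018,0,0],[0,0,0.09],0.3],[[-0.02,0,0],[0,0,0.1],0.3],[[-0.022,0,0],[0,0,0.11],0.3],[[-0.024,0,0],[0,0,0.119],0.3]]' 30|head -2; python3 lg.py;python3 go.py .535 .016 .16 80.5 48 0
python3 - <<'E'
from station import monitor,capture
import cv2,numpy as np
for n in("scene","wrist"):
  s=monitor.get_state();c=capture(n);cv2.imwrite(f"pics/b_{n}.png",c["image"][:,:,::-1])
E
```

```text
t: 9.73
tcp_pos: [0.5373, 0.0294, 0.1469]
9.73 q [1.036, 1.029, -1.073, 1.923, 0.025, 0.627, 0.05] p [0.5373, 0.0294, 0.1469] F [-0.62, -1.15, -4.36]
shift [-0.002, -0.0, -0.0] turn [-0.001, -0.001, -0.001] rows>= 0.0
```

View pics/b_scene.png

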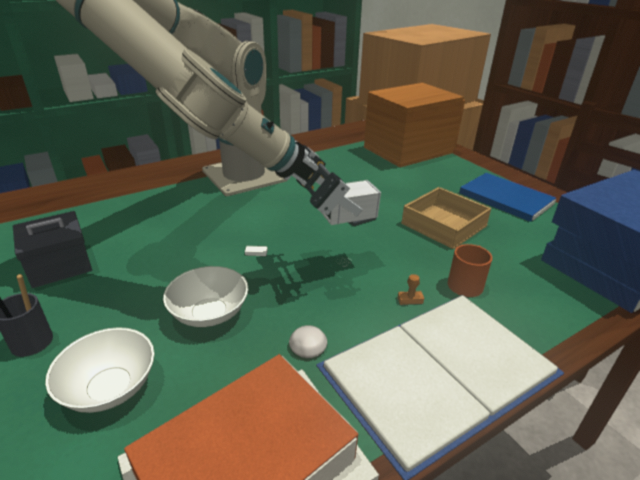

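View pics/b_wrist.png

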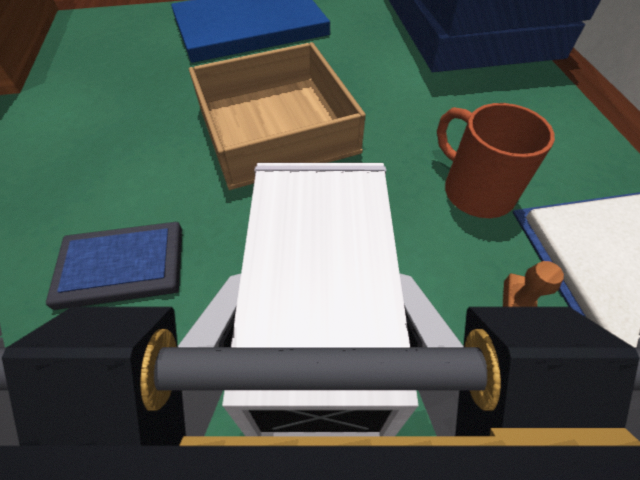

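```bash
python3 -m jog '[[[0.015,0.013,0],[0,0,0],0.3],[[0.037,0.033,0],[0,0,0],0.3],[[0.06,0.053,0],[0,0,0],0.3],[[0.083,0.074,0],[0,0,0],0.3],[[0.107,0.096,0],[0,0,0],0.3],[[0.13,0.117,0],[0,0,0],0.3],[[0.152,0.138,0],[0,0,0],0.3],[[0.174,0.157,0],[0,0,0],0.3],[[0.19,0.172,0],[0,0,0],0.3],[[0.2,0.18,0],[0,0,0],0.3],[[0.204,0.184,0],[0,0,0],0.3],[[0.204,0.184,0],[0,0,0],0.3]]' 30|head -2; python3 lg.py;python3 go.py .535 .016 .03 80.5 48 0; python3 avg.py low
```

```text
t: 10.83
tcp_pos: [0.5369, 0.0292, 0.0358]
10.83 q [0.986, 1.199, -0.958, 1.928, 0.114, 0.492, 0.114] p [0.5369, 0.0292, 0.0358] F [1.13, -0.21, -3.63]
shift [0.033, 0.032, 0.001] turn [-0.001, -0.002, -0.001] rows>= 0.4
F [-0.27 -0.05 -4.21] [0.44 0.25 0.35] M [-1.454  0.173 -0.007] t 11.13 op 0.634015536056539
```

View pics/low.png

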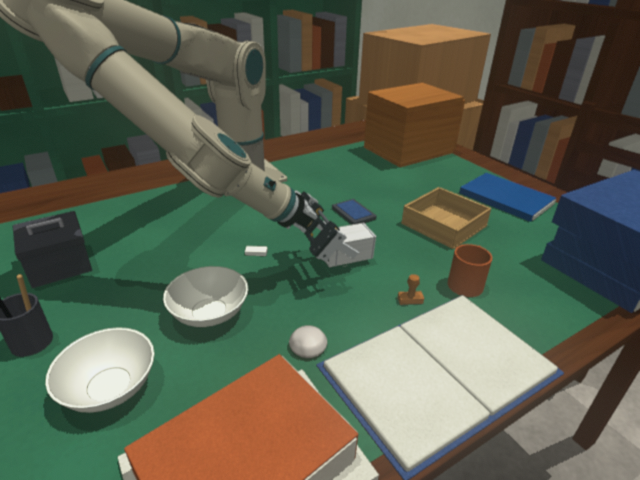

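Picture: tin held level just above the desk at (345,247), bowl and box untouched. Final gentle lowering.

```bash
python3 -m jog '[[[0.006,0.005,0],[0,0,0],0.3],[[0.012,0.011,0],[0,0,0],0.3],[[0.018,0.016,0],[0,0,0],0.3],[[0.024,0.021,0],[0,0,0],0.3],[[0.028,0.025,0],[0,0,0],0.3],[[0.031,0.028,0],[0,0,0],0.3],[[0.031,0.028,0],[0,0,0],0.3]]' 30|head -2; python3 lg.py;python3 go.py .535 .016 .03 80.5 48 0; python3 avg.py low2
```

```text
t: 11.72
tcp_pos: [0.5372, 0.0295, 0.0212]
11.72 q [0.98, 1.223, -0.945, 1.924, 0.125, 0.477, 0.124] p [0.5372, 0.0295, 0.0212] F [-2.05, -4.64, 5.04]
shift [0.006, 0.007, 0.0] turn [-0.001, -0.001, -0.001] rows>= 0.1
F [-2.22 -4.44  5.14] [0.37 0.34 0.53] M [-0.249  0.191  0.325] t 12.02 op 0.6385953203441193
```

```bash
python3 -m jog '[[[0,0,0],[0,0,0],0.7],[[0,0,0],[0,0,0],0.75],[[0,0,0],[0,0,0],0.85],[[0,0,0],[0,0,0],1],[[0,0,0],[0,0,0],1],[[0,0,0],[0,0,0],1],[[0,0,0],[0,0,0],1],[[0,0,0],[0,0,0],1]]' 30; python3 lg.py
python3 - <<'E'
from station import monitor,capture
import cv2,numpy as np
for n in("scene","wrist"):
  s=monitor.get_state();c=capture(n);cv2.imwrite(f"pics/c_{n}.png",c["image"][:,:,::-1])
E
```

```text
t: 12.68
tcp_pos: [0.5372, 0.0295, 0.0211]
tcp_rot: [[-0.114, 0.127, 0.985], [-0.657, 0.735, -0.17], [-0.746, -0.666, -0.001]]
wrist_force: [0.5, 0.8, -0.1]
opening: 1.002
12.68 q [0.98, 1.223, -0.945, 1.924, 0.126, 0.477, 0.124] p [0.5372, 0.0295, 0.0211] F [0.46, 0.79, -0.1]
```

View pics/c_wrist.png

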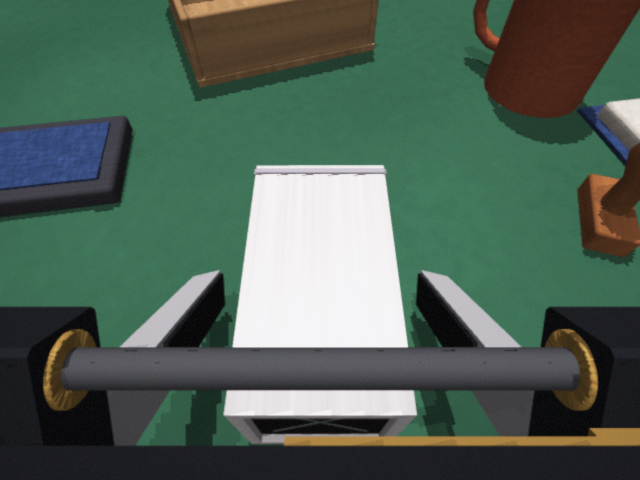

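View pics/c_scene.png

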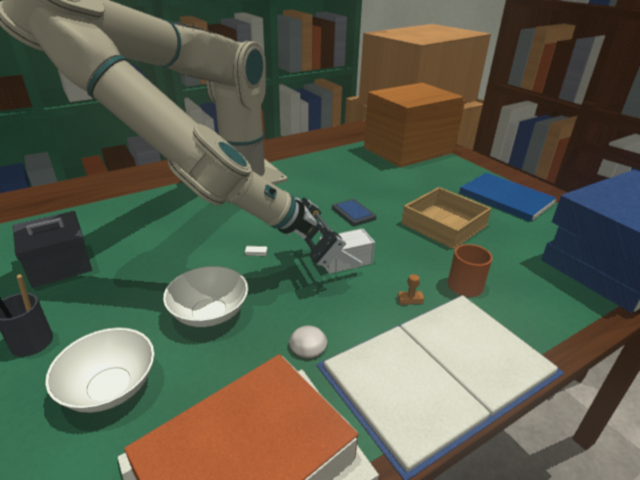

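Wrist view: tin flat on its side, jaws open with gaps both sides (edges 235 and 408), standing free; mouth toward the hand. Now plan the regrasp from above and pour at the wooden box (full set).

```bash
python3 - <<'E'
from h import *
import json
q=np.array(json.loads(open("log.jsonl").readlines()[-1])["joint_positions"])
def st(n,P):
    global q
    q,e,r=ik(*P,q,.02);print(n,np.round(q,2).tolist(),round(e*1000,1),round(r,3))
g=[.535,.016,.03]
p,R=pose(g,80.5,48,-1); st("back",(p-.12*R[:,1],R))
st("hov",pose([.535,.016,.16],80.5,10,-1));st("hov",pose([.535,.016,.14],80.5,-15,-1))
st("grasp",pose(g,80.5,-15,-1));st("lift",pose([.535,.016,.15],80.5,-25,-1))
for yaw in (90,110):
  q1=q.copy()
  ex=np.array([np.cos(np.radians(yaw)),np.sin(np.radians(yaw)),0]);c=np.array([.535,.335,0])
  for k in(.33,.66,1): st("mv",pose((1-k)*np.array([.535,.016,.17])+k*(c+.05*ex+[0,0,.17]),80.5+k*(yaw-80.5),-25,-1))
  for al in (-15,10,30,40,45):
    f=np.radians(al+15)
    st(f"pour{yaw} {al}",pose(c+[0,0,.085]+.05*(np.cos(f)*ex+np.sin(f)*np.array([0,0,1])),yaw,al,-1))
  q=q1
E
python3 go.py .535 .016 .03 80.5 48 .12
```

```text
back [1.14, 1.12, -1.01, 1.84, 0.09, 0.74, 0.16] 0.0 0.0
hov [0.48, 0.63, -0.68, 1.92, 0.34, 0.69, -0.52] 0.0 0.0
hov [0.03, 0.66, -0.43, 1.85, 0.63, 0.91, -0.95] 0.0 0.0
grasp [-0.03, 0.83, -0.33, 1.91, 0.77, 0.71, -1.1] 0.0 0.0
lift [-0.12, 0.69, -0.34, 1.8, 0.68, 1.06, -1.03] 0.0 0.0
mv [-0.29, 0.72, -0.39, 1.67, 0.62, 1.19, -1.09] 0.0 0.0
mv [-0.46, 0.8, -0.41, 1.5, 0.59, 1.32, -1.14] 0.0 0.0
mv [-0.63, 0.91, -0.42, 1.23, 0.58, 1.47, -1.14] 0.0 0.0
pour90 -15 [-0.53, 0.93, -0.46, 1.41, 0.59, 1.15, -1.18] 0.0 0.0
pour90 10 [-0.19, 0.83, -0.67, 1.69, 0.53, 0.7, -1.06] 0.0 0.0
pour90 30 [0.15, 0.9, -0.91, 1.86, 0.52, 0.41, -0.9] 0.0 0.0
pour90 40 [0.31, 1.01, -1.04, 1.91, 0.53, 0.32, -0.8] 0.0 0.0
pour90 45 [0.38, 1.08, -1.1, 1.94, 0.54, 0.28, -0.75] 0.0 0.0
mv [-0.29, 0.69, -0.41, 1.73, 0.67, 1.15, -1.05] 0.0 0.0
mv [-0.46, 0.75, -0.45, 1.61, 0.68, 1.23, -1.04] 0.0 0.0
mv [-0.63, 0.84, -0.48, 1.43, 0.71, 1.33, -0.98] 0.0 0.0
pour110 -15 [-0.52, 0.89, -0.52, 1.55, 0.73, 1.06, -1.0] 0.0 0.0
pour110 10 [-0.13, 0.87, -0.79, 1.67, 0.59, 0.8, -0.76] 0.0 0.0
pour110 30 [0.19, 1.01, -1.05, 1.72, 0.49, 0.7, -0.53] 0.0 0.0
pour110 40 [0.32, 1.13, -1.16, 1.72, 0.45, 0.7, -0.41] 0.0 0.0
pour110 45 [0.37, 1.2, -1.21, 1.71, 0.43, 0.71, -0.35] 0.0 0.0
shift [0.005, -0.293, 0.001] turn [-0.001, -0.001, -0.001] rows>= 2.8
```

```bash
python3 -m jog '[[[0,-0.03,0],[0,0,0],1],[[0,-0.08,0],[0,0,0],1],[[0,-0.15,0],[0,0,0],1],[[0,-0.22,0],[0,0,0],1],[[0,-0.28,0],[0,0,0],1],[[0,-0.32,0],[0,0,0],1],[[0,-0.32,0],[0,0,0],1]]' 30|head -2; python3 lg.py; python3 go.py .535 .016 .15 80.5 -18 0.04
python3 - <<'E'
from station import monitor,capture
import cv2,numpy as np
s=monitor.get_state();c=capture("wrist");cv2.imwrite("pics/d_wrist.png",c["image"][:,:,::-1])
R=np.array(s["tcp_rot"]);H=c["hand_eye"]
np.savez("w2.npz",image=c["image"],depth=c["depth"],K=c["K"],position=R@H[:3,3]+s["tcp_pos"],rotation=R@H[:3,:3])
from h import *
c=load("w2.npz");W=cloud(c)
m=np.zeros((480,640),bool);m[100:330,200:440]=1;m&=abs(W[...,2]-.06)<.006
print(cv2.minAreaRect((W[m][:,:2]*1000).astype(np.float32)),m.sum(),np.median(W[m][:,2]))
m=np.zeros((480,640),bool);m[0:150,130:420]=1;m&=(abs(W[...,2]-.055)<.005)
print(cv2.minAreaRect((W[m][:,:2]*1000).astype(np.float32)),m.sum())
E
```

```text
t: 13.37
tcp_pos: [0.5226, -0.0679, 0.1077]
13.37 q [1.158, 1.106, -1.026, 1.832, 0.086, 0.763, 0.16] p [0.5226, -0.0679, 0.1077] F [0.14, -0.36, -0.65]
shift [-0.269, 0.066, -0.006] turn [-0.002, -0.003, -0.367] rows>= 9.2
((535.1176147460938, 19.75040054321289), (111.31184387207031, 61.7067756652832), 80.23936462402344) 10431 0.06038283252583232
((535.8416137695312, 330.706787109375), (159.97439575195312, 152.79518127441406), 11.578457832336426) 1618
```

View pics/d_wrist.png

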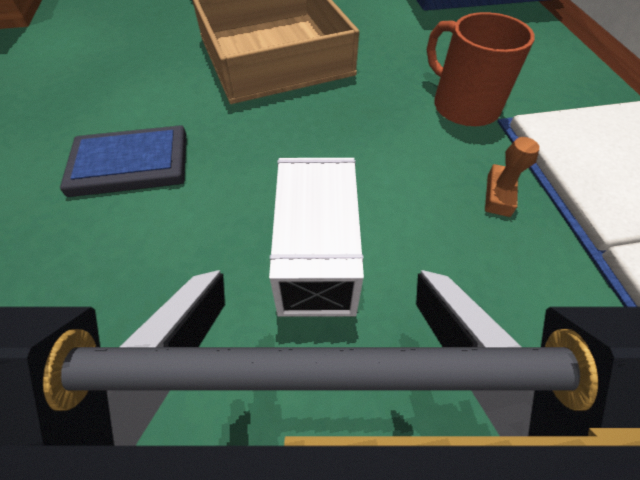

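Wrist view: tin flat at (317,230), mouth facing the hand, measured centre (0.535, 0.020), axis 80°, top at 0.060 so level. Swing over to a steep grip from above.

```bash
python3 -m jog '[[[-0.04,0,0],[0,0,-0.03],1],[[-0.08,0,0],[0,0,-0.065],1],[[-0.12,0.01,0],[0,0,-0.1],1],[[-0.15,0.02,0],[0,0,-0.135],1],[[-0.18,0.03,0],[0,0,-0.17],1],[[-0.21,0.04,-0.003],[0,0,-0.21],1],[[-0.23,0.05,-0.003],[0,0,-0.25],1],[[-0.25,0.06,-0.006],[0,0,-0.285],1],[[-0.265,0.066,-0.006],[0,0,-0.32],1],[[-0.269,0.066,-0.006],[-0.002,-0.003,-0.35],1],[[-0.269,0.066,-0.006],[-0.002,-0.003,-0.367],1],[[-0.269,0.066,-0.006],[-0.002,-0.003,-0.367],1]]' |head -2; python3 lg.py; python3 go.py .535 .020 .03 80.3 -18 0
```

```text
t: 14.42
tcp_pos: [0.5342, 0.0309, 0.1675]
14.42 q [-0.066, 0.607, -0.371, 1.791, 0.558, 1.03, -0.898] p [0.5342, 0.0309, 0.1675] F [-0.68, 0.12, -0.77]
shift [-0.08, 0.382, 0.008] turn [-0.0, 0.006, -0.001] rows>= 3.7
```

```bash
python3 -m jog '[[[-0.02,0.04,0.004],[0,0.003,0],1],[[-0.05,0.1,0.008],[0,0.006,0],1],[[-0.07,0.17,0.008],[0,0.006,0],1],[[-0.08,0.23,0.008],[0,0.006,0],1],[[-0.08,0.28,0.008],[0,0.006,0],1],[[-0.08,0.32,0.008],[0,0.006,0],1],[[-0.08,0.35,0.008],[0,0.006,0],1],[[-0.08,0.365,0.008],[0,0.006,0],1],[[-0.08,0.372,0.008],[0,0.006,0],1],[[-0.08,0.372,0.008],[0,0.006,0],1]]' |head -4; python3 lg.py; python3 go.py .535 .020 .03 80.3 -18 0
python3 - <<'E'
from station import capture
import cv2
c=capture("wrist");cv2.imwrite("pics/e_wrist.png",c["image"][:,:,::-1])
E
```

```text
t: 15.25
tcp_pos: [0.5339, 0.015, 0.0158]
tcp_rot: [[-0.162, -0.052, 0.985], [-0.938, -0.303, -0.171], [0.307, -0.952, 0.0]]
wrist_force: [0.5, 0.8, 0.2]
15.25 q [-0.113, 0.826, -0.259, 1.887, 0.729, 0.741, -1.095] p [0.5339, 0.015, 0.0158] F [0.48, 0.83, 0.15]
shift [-0.001, 0.009, 0.001] turn [0.0, -0.001, -0.001] rows>= 0.1
```

View pics/e_wrist.png

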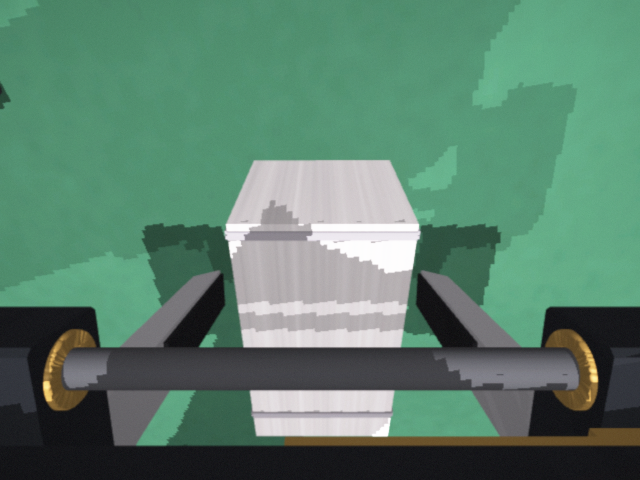

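Wrist view: tin centred between the pads, its closed end towards the camera. Close, then lift with the mouth slightly up.

```bash
python3 -m jog '[[[0,0,0],[0,0,0],0.4],[[0,0,0],[0,0,0],0.3],[[0,0,0],[0,0,0],0.3],[[0,0,0],[0,0,0],0.3],[[0,0,0],[0,0,0],0.3],[[0,0,0],[0,0,0],0.3],[[0,0,0],[0,0,0],0.3],[[0,0,0],[0,0,0],0.3]]' 35|tail -2
python3 -m jog '[[[0.003,-0.012,0],[0,0,0],0.3],[[0.01,-0.036,0],[0,0,-0.005],0.3],[[0.025,-0.08,0],[0,0,-0.015],0.3],[[0.04,-0.13,0],[0,0,-0.025],0.3],[[0.06,-0.18,0],[0,0,-0.035],0.3],[[0.08,-0.24,0],[0,0,-0.045],0.3],[[0.095,-0.29,0],[0,0,-0.055],0.3],[[0.11,-0.33,0],[0,0,-0.055],0.3],[[0.11,-0.33,0],[0,0,-0.055],0.3]]' 35; python3 avg.py lift2; python3 lg.py; python3 go.py .53 .383 .17 95 -28 0
```

```text
wrist_force: [-0.3, 0.4, 2.1]
opening: 0.638
t: 16.72
tcp_pos: [0.5356, 0.0157, 0.1579]
tcp_rot: [[-0.152, -0.074, 0.986], [-0.873, -0.457, -0.169], [0.463, -0.886, 0.005]]
wrist_force: [1.0, -0.2, -3.5]
opening: 0.639
F [-0.01 -0.13 -3.77] [0.55 0.34 0.34] M [ 0.762 -0.194  0.001] t 17.02 op 0.6352828695490678
17.02 q [-0.193, 0.675, -0.275, 1.765, 0.635, 1.12, -1.006] p [0.5334, 0.0137, 0.1545] F [0.14, 0.09, -3.34]
shift [-0.786, -0.411, -0.16] turn [0.039, -0.073, -0.001] rows>= 8.6
```

View pics/lift2.png

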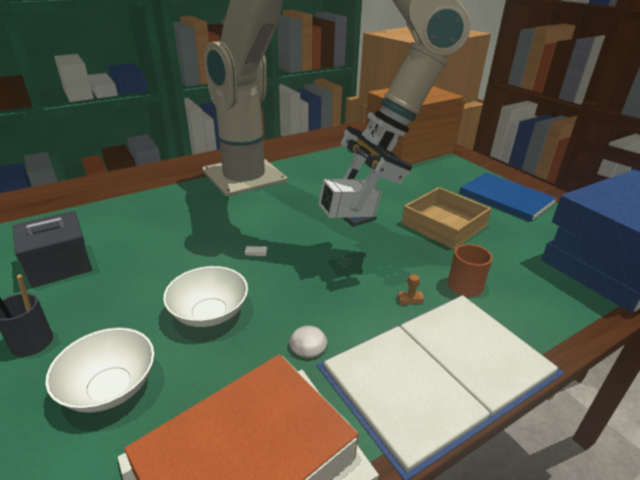

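Picture: tin at (348,199), near level, mouth to −y and slightly up. Weight again 3.8 N: full set confirmed, so the wooden box at (447,215).

```bash
python3 -m jog '[[[-0.03,-0.015,-0.006],[0,0,0],0.3],[[-0.09,-0.05,-0.018],[0.004,-0.007,0],0.3],[[-0.16,-0.085,-0.033],[0.008,-0.015,0],0.3],[[-0.24,-0.125,-0.05],[0.012,-0.022,0],0.3],[[-0.32,-0.17,-0.065],[0.016,-0.03,0],0.3],[[-0.4,-0.21,-0.08],[0.02,-0.037,0],0.3],[[-0.48,-0.25,-0.1],[0.024,-0.045,0],0.3],[[-0.56,-0.29,-0.115],[0.028,-0.052,0],0.3],[[-0.64,-0.335,-0.13],[0.032,-0.06,0],0.3],[[-0.71,-0.37,-0.145],[0.036,-0.066,0],0.3],[[-0.76,-0.4,-0.155],[0.039,-0.073,0],0.3],[[-0.786,-0.411,-0.16],[0.039,-0.073,0],0.3]]' 35|head -2; python3 lg.py; python3 go.py .530 .388 .11 95 -18 0; python3 avg.py mv
```

```text
t: 18.02
tcp_pos: [0.5276, 0.3804, 0.1515]
18.02 q [-0.683, 0.906, -0.376, 1.252, 0.592, 1.464, -1.082] p [0.5276, 0.3804, 0.1515] F [-0.78, -0.12, -3.97]
shift [-0.072, 0.13, 0.008] turn [-0.0, 0.003, 0.053] rows>= 1.4
F [-0.01  0.03 -4.03] [0.45 1.21 0.39] M [ 0.826 -0.005  0.001] t 18.32 op 0.6341113238864581
```

View pics/mv.png

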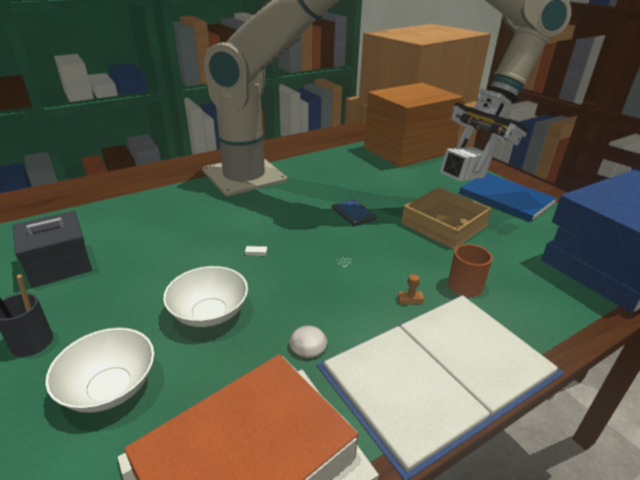

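Run:
```python
import cv2
i=cv2.imread("pics/mv.png");j=cv2.resize(i[235:290,310:380],None,fx=8,fy=8,interpolation=cv2.INTER_NEAREST)
cv2.imwrite("pics/mvc.png",j)
```

```text
(no output)
```

View pics/mvc.png

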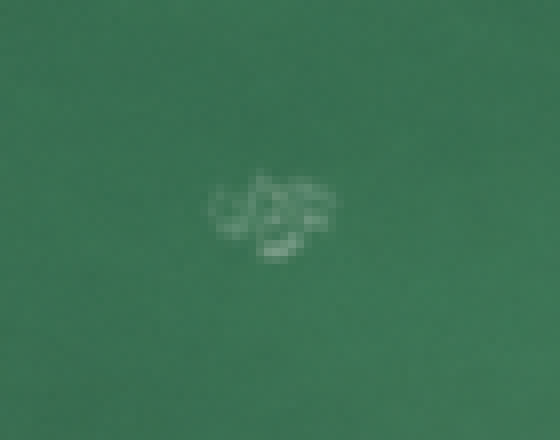

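The speck at (344,262) is a flat mark on the desk, not a ball (too small; weight unchanged). Tin is over the box; compute pour waypoints.

```bash
cat > pour.py <<'E'
from go import *
import sys
yaw=95;ex=np.array([np.cos(np.radians(yaw)),np.sin(np.radians(yaw)),0])
for f,z in [(-10,.14),(0,.11),(15,.09),(30,.08),(45,.072),(57,.07)]:
    a=np.radians(f);g=np.array([.534,.345,z])+.055*(np.cos(a)*ex+np.sin(a)*np.array([0,0,1]))
    print(f,end=" ");go(*pose(g,yaw,f-18,-1))
E
python3 pour.py
```

```text
-10 shift [-0.085, 0.066, 0.001] turn [-0.0, -0.0, -0.0] rows>= 1.0
0 shift [-0.119, 0.109, 0.001] turn [-0.0, -0.0, 0.055] rows>= 1.5
15 shift [-0.133, 0.12, 0.001] turn [-0.0, -0.0, 0.138] rows>= 3.5
30 shift [-0.127, 0.113, 0.001] turn [-0.0, -0.0, 0.222] rows>= 5.6
45 shift [-0.112, 0.107, 0.001] turn [-0.0, -0.0, 0.305] rows>= 7.7
57 shift [-0.091, 0.097, 0.001] turn [-0.0, 0.0, 0.372] rows>= 9.3
```

```bash
python3 -m jog '[[[-0.03,0.02,0],[0,0,0],0.3],[[-0.06,0.045,0],[0,0,0],0.3],[[-0.085,0.066,0.001],[0,0,0.01],0.3],[[-0.1,0.085,0.001],[0,0,0.025],0.3],[[-0.112,0.1,0.001],[0,0,0.04],0.3],[[-0.119,0.109,0.001],[0,0,0.055],0.3],[[-0.124,0.113,0.001],[0,0,0.075],0.3],[[-0.128,0.116,0.001],[0,0,0.095],0.3],[[-0.131,0.118,0.001],[0,0,0.115],0.3],[[-0.133,0.12,0.001],[0,0,0.138],0.3],[[-0.131,0.118,0.001],[0,0,0.16],0.3],[[-0.13,0.116,0.001],[0,0,0.18],0.3]]' 35|head -2; python3 lg.py; python3 pour.py
```

```text
t: 19.32
tcp_pos: [0.529, 0.3955, 0.0863]
19.32 q [-0.313, 0.826, -0.582, 1.623, 0.501, 0.798, -0.992] p [0.529, 0.3955, 0.0863] F [0.66, -0.22, -4.33]
-10 shift [0.008, -0.07, 0.001] turn [0.0, -0.0, -0.181] rows>= 4.5
0 shift [0.003, -0.015, 0.001] turn [0.0, -0.0, -0.125] rows>= 3.1
15 shift [-0.003, 0.002, 0.001] turn [0.0, -0.0, -0.042] rows>= 1.1
30 shift [-0.003, -0.007, 0.001] turn [0.0, -0.0, 0.041] rows>= 1.0
45 shift [0.007, -0.02, 0.001] turn [0.0, -0.0, 0.125] rows>= 3.1
57 shift [0.019, -0.04, 0.001] turn [0.0, -0.0, 0.191] rows>= 4.8
```

```bash
python3 -m jog '[[[-0.001,-0.003,0],[0,0,0.02],0.3],[[-0.003,-0.007,0.001],[0,0,0.041],0.3],[[0,-0.01,0.001],[0,0,0.06],0.3],[[0.002,-0.013,0.001],[0,0,0.08],0.3],[[0.005,-0.016,0.001],[0,0,0.1],0.3],[[0.007,-0.02,0.001],[0,0,0.12],0.3],[[0.01,-0.024,0.001],[0,0,0.135],0.3],[[0.012,-0.028,0.001],[0,0,0.15],0.3],[[0.015,-0.032,0.001],[0,0,0.165],0.3],[[0.017,-0.036,0.001],[0,0,0.18],0.3],[[0.019,-0.04,0.001],[0,0,0.191],0.3],[[0.019,-0.04,0.001],[0,0,0.191],0.3]]' 35|head -2; python3 lg.py
python3 -m jog '[[[0,0,0],[0,0,0],0.3],[[0,0,0],[0,0,0],0.3],[[0,0,0],[0,0,0],0.3],[[0,0,0],[0,0,0],0.3],[[0,0,0],[0,0,0],0.3],[[0,0,0],[0,0,0],0.3],[[0,0,0],[0,0,0],0.3],[[0,0,0],[0,0,0],0.3]]' |head -1; python3 avg.py pour; python3 lg.py
python3 - <<'E'
from station import capture
import cv2
c=capture("top");cv2.imwrite("pics/pour_top.png",cv2.resize(c["image"][180:350,80:300],None,fx=3,fy=3)[:,:,::-1])
E
```

```text
t: 20.32
tcp_pos: [0.5305, 0.383, 0.0984]
20.32 q [0.265, 1.02, -1.0, 1.862, 0.402, 0.379, -0.616] p [0.5305, 0.383, 0.0984] F [-0.05, -1.44, -3.02]
t: 20.98
F [-0.2   0.33 -2.43] [0.34 0.5  0.6 ] M [-0.899 -0.187 -0.006] t 21.28 op 0.6355183905485143
21.28 q [0.265, 1.02, -1.0, 1.862, 0.401, 0.379, -0.615] p [0.5305, 0.383, 0.0983] F [-0.51, 0.14, -2.27]
```

View pics/pour.png

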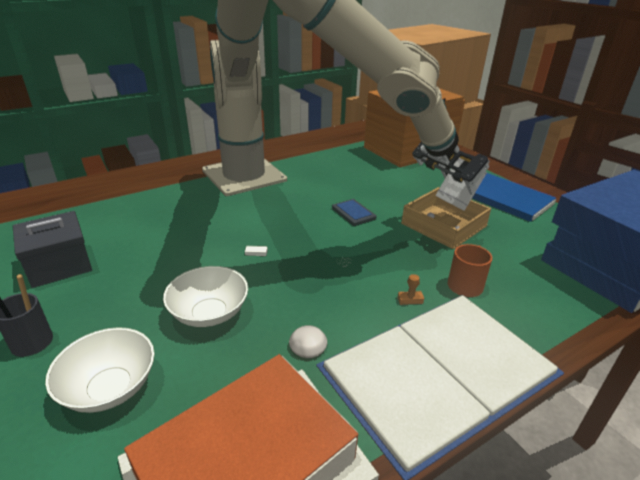

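View pics/pour_top.png

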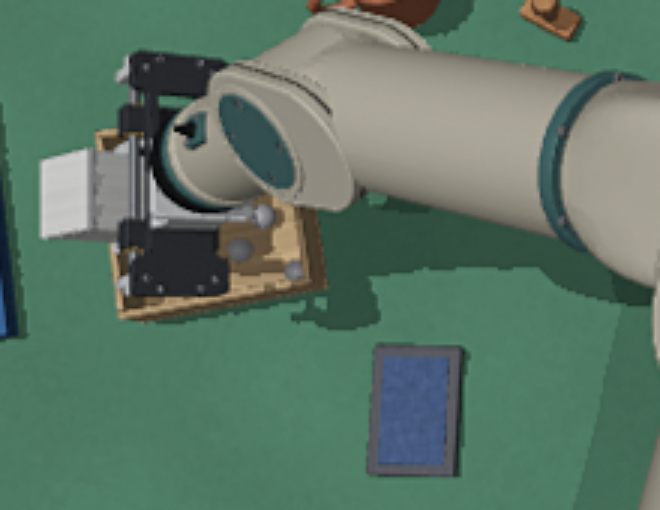

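Top view: three balls visible in the box at crop (265,215), (240,250), (293,270), the rest hidden under the hand. Tilt a bit further and reweigh.

```bash
python3 -m jog '[[[0.005,-0.01,0],[0,0,0.012],0.3],[[0.008,-0.015,0],[0,0,0.025],0.3],[[0.01,-0.02,0],[0,0,0.038],0.3],[[0.012,-0.02,0],[0,0,0.05],0.3],[[0.012,-0.02,0],[0,0,0.05],0.3],[[0.012,-0.02,0],[0,0,0.05],0.3],[[0.012,-0.02,0],[0,0,0.05],0.3],[[0.012,-0.02,0],[0,0,0.05],0.3],[[0.012,-0.02,0],[0,0,0.05],0.3]]' |head -2; python3 lg.py; python3 avg.py p2; python3 avg.py p3
```

```text
t: 22.08
tcp_pos: [0.5311, 0.375, 0.1023]
22.08 q [0.402, 1.154, -1.114, 1.888, 0.41, 0.349, -0.51] p [0.5311, 0.375, 0.1023] F [0.27, -0.92, -2.52]
F [ 0.11 -0.17 -2.53] [0.46 0.46 0.37] M [-1.043 -0.184  0.016] t 22.38 op 0.6362093302544608
F [ 0.14 -0.02 -2.28] [0.42 0.59 0.54] M [-1.033 -0.16  -0.004] t 22.68 op 0.6430765062231814
```

```bash
python3 -m jog '[[[-0.03,-0.027,0],[0,0,-0.01],0.3],[[-0.07,-0.06,0],[0,0,-0.04],0.3],[[-0.11,-0.1,0],[0,0,-0.075],0.3],[[-0.15,-0.134,0],[0,0,-0.11],0.3],[[-0.16,-0.15,0],[0,0,-0.145],0.3],[[-0.16,-0.15,0],[0,0,-0.18],0.3],[[-0.16,-0.15,0],[0,0,-0.215],0.3],[[-0.16,-0.15,0],[0,0,-0.25],0.3],[[-0.16,-0.15,0],[0,0,-0.285],0.3],[[-0.16,-0.15,0],[0,0,-0.32],0.3],[[-0.16,-0.15,0],[0,0,-0.35],0.3],[[-0.16,-0.15,0],[0,0,-0.37],0.3]]' |head -2; python3 lg.py; python3 go.py .535 .03 .18 82 -20 0
```

```text
t: 23.68
tcp_pos: [0.5297, 0.3766, 0.189]
23.68 q [-0.522, 0.825, -0.561, 1.315, 0.607, 1.417, -1.088] p [0.5297, 0.3766, 0.189] F [-0.48, -0.16, -2.24]
shift [0.811, 0.347, -0.065] turn [-0.022, 0.069, -0.006] rows>= 8.5
```

```bash
python3 -m jog '[[[0.05,0.02,-0.004],[0,0.005,0],0.3],[[0.13,0.055,-0.01],[-0.003,0.01,0],0.3],[[0.22,0.095,-0.018],[-0.006,0.02,0],0.3],[[0.31,0.132,-0.025],[-0.009,0.028,0],0.3],[[0.4,0.17,-0.032],[-0.012,0.036,0],0.3],[[0.49,0.21,-0.04],[-0.015,0.044,0],0.3],[[0.58,0.248,-0.047],[-0.018,0.052,0],0.3],[[0.66,0.282,-0.053],[-0.02,0.06,0],0.3],[[0.73,0.312,-0.059],[-0.022,0.066,0],0.3],[[0.78,0.334,-0.063],[-0.022,0.069,-0.006],0.3],[[0.811,0.347,-0.065],[-0.022,0.069,-0.006],0.3],[[0.811,0.347,-0.065],[-0.022,0.069,-0.006],0.3]]' |head -2; python3 avg.py home; python3 avg.py home
python3 - <<'E'
from station import capture
import cv2
c=capture("top");cv2.imwrite("pics/box_top.png",cv2.resize(c["image"][190:310,90:330],None,fx=3.3,fy=3.3,interpolation=cv2.INTER_CUBIC)[:,:,::-1])
c=capture("scene");cv2.imwrite("pics/box_sc.png",cv2.resize(c["image"][150:290,320:520],None,fx=4,fy=4,interpolation=cv2.INTER_CUBIC)[:,:,::-1])
E
```

```text
t: 24.68
tcp_pos: [0.5337, 0.0215, 0.162]
F [-0.03  0.76 -2.26] [0.53 0.22 0.36] M [ 0.472 -0.138 -0.002] t 24.98 op 0.6355123641053511
F [-0.01  0.37 -2.26] [0.55 0.34 0.48] M [ 0.433 -0.118  0.003] t 25.28 op 0.6384611558089214
```

View pics/box_top.png

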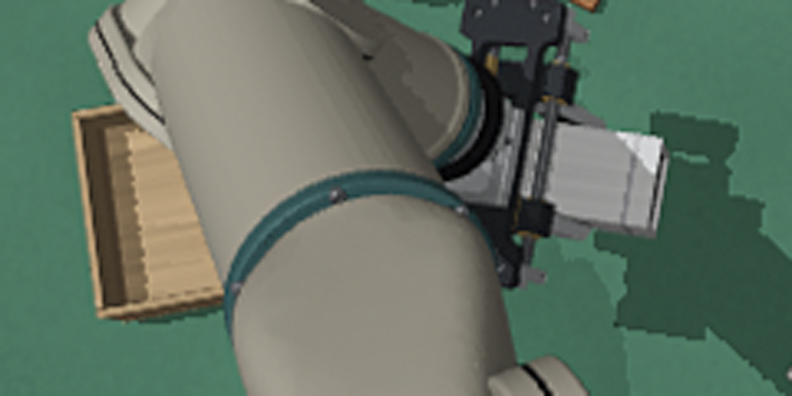

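View pics/box_sc.png

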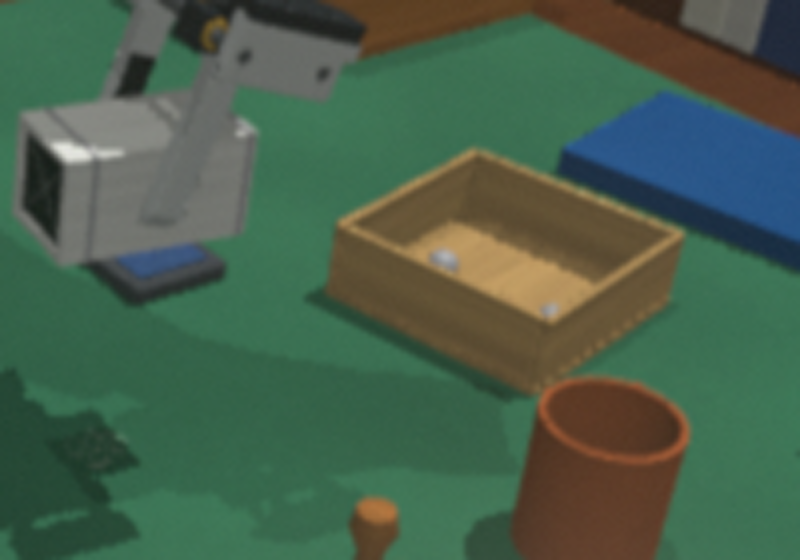

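Scene crop: two balls visible in the box, front wall hides the near side. Tin weighs 2.3 N now, consistent with an empty tin of ≈230 g. Lay it down here and then look into the box.

```bash
python3 go.py .535 .03 .038 82 -18.5 0; python3 -m jog '[[[0,0,0],[0,0,0],0.3]]'|sed -n 2,3p
```

```text
shift [-0.122, 0.334, 0.0] turn [0.0, -0.0, 0.008] rows>= 3.4
tcp_pos: [0.5341, 0.0238, 0.1624]
tcp_rot: [[-0.131, -0.049, 0.99], [-0.931, -0.338, -0.14], [0.341, -0.94, -0.001]]
```

```bash
python3 -m jog '[[[-0.01,0.027,0],[0,0,0.002],0.3],[[-0.025,0.07,0],[0,0,0.004],0.3],[[-0.04,0.11,0],[0,0,0.006],0.3],[[-0.055,0.15,0],[0,0,0.008],0.3],[[-0.07,0.19,0],[0,0,0.008],0.3],[[-0.085,0.23,0],[0,0,0.008],0.3],[[-0.097,0.265,0],[0,0,0.008],0.3],[[-0.108,0.295,0],[0,0,0.008],0.3],[[-0.115,0.315,0],[0,0,0.008],0.3],[[-0.12,0.328,0],[0,0,0.008],0.3],[[-0.122,0.334,0],[0,0,0.008],0.3],[[-0.122,0.334,0],[0,0,0.008],0.3]]'; python3 avg.py dn; python3 go.py .535 .03 .034 82 -18.5 0
```

```text
t: 26.47
tcp_pos: [0.5341, 0.0242, 0.0199]
tcp_rot: [[-0.132, -0.045, 0.99], [-0.939, -0.314, -0.14], [0.317, -0.948, -0.001]]
wrist_force: [-0.1, -0.5, -2.0]
opening: 0.64
F [ 0.07 -0.09 -1.74] [0.28 0.59 0.47] M [ 0.397 -0.135 -0.004] t 26.77 op 0.6391382018954482
shift [-0.003, 0.011, -0.001] turn [0.0, -0.0, -0.0] rows>= 0.1
```

```bash
python3 -m jog '[[[-0.001,0.003,0],[0,0,0],0.3],[[-0.002,0.006,0],[0,0,0],0.3],[[-0.003,0.009,0],[0,0,0],0.3],[[-0.004,0.012,0],[0,0,0],0.3],[[-0.004,0.012,0],[0,0,0],0.3]]' | grep -E "pos|force"; python3 avg.py dn2; python3 lg.py
```

```text
tcp_pos: [0.5345, 0.0237, 0.0166]
wrist_force: [-0.6, 0.1, 6.5]
F [-1.59 -0.58  6.46] [0.52 0.52 0.45] M [ 0.101  0.336 -0.11 ] t 27.48 op 0.6401353770363082
27.48 q [-0.062, 0.844, -0.378, 1.883, 0.83, 0.812, -1.177] p [0.5345, 0.0238, 0.0166] F [-1.37, -1.14, 6.75]
```

Contact with the desk. Release and retract.

```bash
python3 -m jog '[[[0,0,0],[0,0,0],0.7],[[0,0,0],[0,0,0],0.8],[[0,0,0],[0,0,0],1],[[0,0,0],[0,0,0],1],[[0,0,0],[0,0,0],1],[[0,0,0],[0,0,0],1],[[0,-0.03,0],[0,0,0],1],[[0,-0.1,0],[0,0,0],1],[[0,-0.2,0],[0,0,0],1],[[0,-0.3,0],[0,0,0],1],[[0,-0.38,0],[0,0,0],1],[[0,-0.38,0],[0,0,0],1]]'; python3 go.py .42 -.1 .25 80 0 0
```

```text
t: 28.48
tcp_pos: [0.5448, 0.0768, 0.1672]
tcp_rot: [[-0.134, -0.033, 0.99], [-0.941, -0.309, -0.137], [0.311, -0.95, 0.011]]
wrist_force: [0.7, 0.7, 0.8]
opening: 1.002
shift [0.507, -0.005, -0.247] turn [-0.005, 0.011, 0.101] rows>= 5.4
```

```bash
python3 -m jog '[[[0,-0.08,0],[0,0,0],1],[[0.06,-0.14,-0.03],[0,0,0.01],1],[[0.13,-0.18,-0.06],[0,0,0.02],1],[[0.21,-0.2,-0.1],[0,0,0.03],1],[[0.29,-0.2,-0.14],[0,0,0.045],1],[[0.37,-0.2,-0.18],[0,0,0.06],1],[[0.45,-0.2,-0.22],[0,0,0.075],1],[[0.53,-0.2,-0.247],[0,0,0.09],1],[[0.6,-0.2,-0.247],[0,0,0.1],1],[[0.65,-0.2,-0.247],[0,0,0.1],1],[[0.65,-0.2,-0.247],[0,0,0.1],1]]'
python3 - <<'E'
from station import capture,monitor
import cv2
c=capture("top");cv2.imwrite("pics/f_top.png",c["image"][:,:,::-1]);cv2.imwrite("pics/f_topc.png",cv2.resize(c["image"][195:305,90:310],None,fx=3.6,fy=3.6,interpolation=cv2.INTER_CUBIC)[:,:,::-1])
print(monitor.get_state()["wrist_force"])
E
```

```text
t: 29.4
tcp_pos: [0.4138, -0.1346, 0.3242]
tcp_rot: [[-0.146, 0.012, 0.989], [-0.989, -0.006, -0.146], [0.005, -1.0, 0.012]]
wrist_force: [0.4, -0.5, 0.0]
opening: 0.999
[-0.26083938  0.37750958 -0.19965005]
```

View pics/f_top.png

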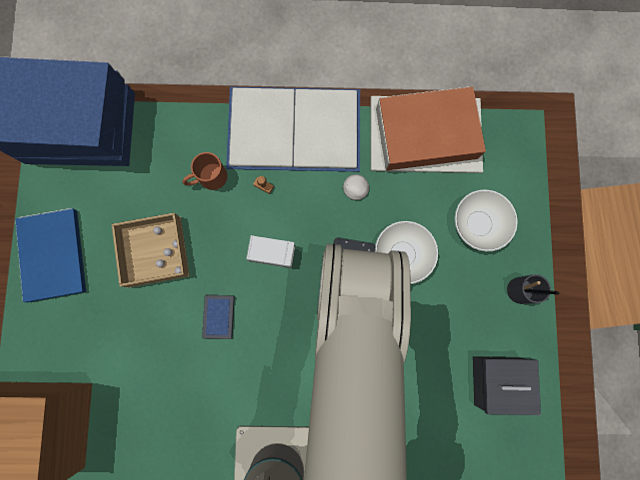

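View pics/f_topc.png

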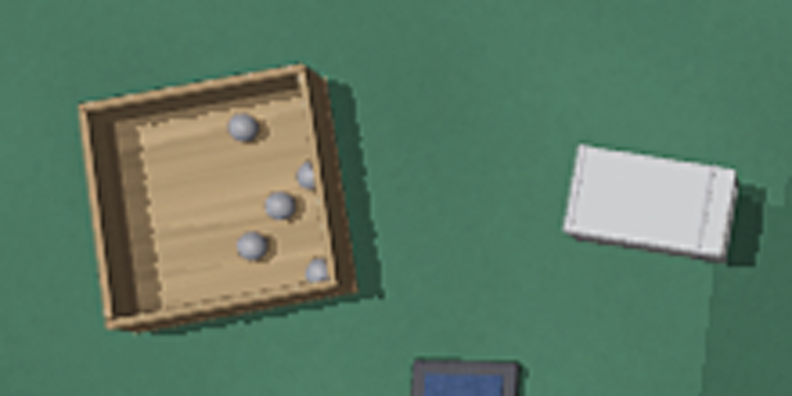

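All five balls are in the box (crop (243,127), (308,174), (280,206), (252,246), (318,270)). The tin lies flat at (650,200), clear of box and bowl, and the other things are where they were. Handing in.

```bash
python3 -m jog '[[[0,0,0],[0,0,0],1],[[0,0,0],[0,0,0],1],[[0,0,0],[0,0,0],1],[[0,0,0],[0,0,0],1]]'|head -2; python3 -c "
from station import r
print(r.close_job())"
```

```text
t: 29.78
tcp_pos: [0.4143, -0.1302, 0.3234]
the job is handed in; nothing more can be done
None
```

The tin held the full set, so I poured all five balls into the square wooden box and handed the job in at about 30 s; the hand-in gave no verdict.

- **Weighing:** I lifted the tin and tilted it slowly to 45° with a pause. It weighed about 4.0 N, more than a tin with a single ball could.
- **Laying down and pouring:** I laid the tin on its side and let go. I then took it again from above, and poured over the box.
- **Last checks:** The final top view shows five balls in the box. The tin lies flat on the desk, clear of box and bowl, and the mug, paperweight, stamp, eraser and ink pad look unmoved. The hand is clear with almost no wrist force.
- **Readings that disagreed a little:** After the pour the tin weighed about 2.3–2.5 N while tilted and 2.26 N when level. That is a drop of 1.6–1.75 N against the 1.86 N expected for five balls. The readings vary by about 0.4 N, and the count of five in the picture settles it.

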